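# Put away the dried labware

## Task

The washing-up on the lab bench is dry. First switch the peg dryer off by turning its dial to the round dot, then lift every beaker up off the pegs and stand it mouth down in the closed-wall tub, stand every jar upright in the wire basket, and lay the steel scoop and tongs inside the shallow steel tray (some of these may be missing today). Leave the petri dish where it is.

Things in the scene. Friction and masses are not known exactly. Their poses are not given: they have to be found in the camera images.
- dryer: Peg dryer, fixed, 105 mm high with a flat steel deck. Origin on the bench below it; x to its back, y to the left seen from the front, z up. White housing x -80 to 130, y -160 to 160 mm; in front a grey console x -170 to -80 mm slopes from 42 up to 102 mm high. Six upright pegs, 16 mm thick, 85 mm tall (tips at z = 190 mm), at x = -20 and 80, y = -100, 0 and 100 mm.
- dial (a joint): Angle of the dryer's dial, clockwise positive seen from above the console. It clicks into a notch every 30 degrees (0.524 rad): 0 is OFF, 0.524 to 2.094 are heat 1 to 4, -0.524 and -1.047 cold air 1 and 2, then stops. Starts at heat 2, 3 or 4. Under 0.15 N m turns it past a click; let go within 0.15 rad of a notch it settles there.
- dial_grip (a point): Grip point of the dial, on its axis, 27 mm above the console; turns with it. z: its axis, square to the sloping console, 33.7 degrees from vertical towards the dryer's front; x: where it points. Black skirt 50 mm across, 7 mm high; grip bar 46 mm (x) by 12 mm (y), top 33 mm above the console, white line on the pointing half.
- dial_off (a point): The OFF mark on the console, 41 mm up the slope from the dial's axis: the only round white dot. Going clockwise from it, four single white bars of growing length are heat 1 to 4; anticlockwise from it, one and then two small bars are cold air 1 and 2. The dial is off when its white line points at the dot.
- beaker1: White plastic beaker, 60 mm across, 80 mm tall, wall 3 mm, base 4 mm; may be absent. Starts mouth down on a dryer peg, its base resting on the peg's tip, rim 9 mm above the deck; lifts straight up and off. Origin at the centre of its rim (lower end as it hangs), z towards its closed base (up while mouth down). Grip across the diameter near the top, from above.
- beaker2: White plastic beaker, 60 mm across, 80 mm tall, wall 3 mm, base 4 mm; may be absent. Starts mouth down on a dryer peg, its base resting on the peg's tip, rim 9 mm above the deck; lifts straight up and off. Origin at the centre of its rim (lower end as it hangs), z towards its closed base (up while mouth down). Grip across the diameter near the top, from above.
- beaker3: White plastic beaker, 52 mm across, 68 mm tall, wall 3 mm, base 4 mm; may be absent. Starts mouth down on a dryer peg, its base resting on the peg's tip, rim 21 mm above the deck; lifts straight up and off. Origin at the centre of its rim (lower end as it hangs), z towards its closed base (up while mouth down). Grip across the diameter near the top, from above.
- jar1: White plastic jar with a wide ribbed cap, standing on the bench; may be absent. Body 47 mm across, cap 50 mm across (top 19 mm), 70 mm tall in all. Origin at the centre of its underside, z up its axis to the cap. Grip across the cap from above.
- jar2: White plastic jar with a wide ribbed cap, standing on the bench; may be absent. Body 47 mm across, cap 50 mm across (top 19 mm), 70 mm tall in all. Origin at the centre of its underside, z up its axis to the cap. Grip across the cap from above.
- jar3: White plastic jar with a wide ribbed cap, standing on the bench; may be absent. Body 47 mm across, cap 50 mm across (top 19 mm), 80 mm tall in all. Origin at the centre of its underside, z up its axis to the cap. Grip across the cap from above.
- scoop: Steel powder scoop lying on the bench, 150 mm long; may be absent. Origin on its underside at mid-length, near the centre of mass; x along it to the trough, z up. Handle x -75 to 20 mm, 12 mm wide, 9 mm thick; trough x 15 to 75 mm, 30 mm wide, 13 mm high. Grip the handle across its width, best close to the origin.
- scoop_tip (a point): Trough end of the scoop, 75 mm from its origin.
- scoop_end (a point): Handle end of the scoop, 75 mm from its origin the other way.
- tongs: Steel crucible tongs (rigid, closed) lying on the bench, 160 mm long; may be absent. Origin on the underside at mid-length, x along them to the jaws, z up. Middle x -40 to 40 mm is 14 mm wide, 9 mm thick; two finger rings x -80 to -40 mm, 52 mm wide over both; jaws x 40 to 80 mm, 18 mm wide. Grip the middle across its width.
- tongs_tip (a point): Jaw end of the tongs, 80 mm from their origin.
- tongs_end (a point): Ring end of the tongs, 80 mm from their origin the other way.
- tool_tray: Shallow bright steel tray with plain walls, 30 mm high: the place for the steel tools. Fixed; its spot differs between starts. Outside 150 (x) by 190 mm (y), walls and floor 4 mm; origin under the centre of its base, z up.
- beaker_tub: Grey plastic tub with plain closed walls, 65 mm high: the place for the beakers. Fixed; its spot differs between starts. Outside 150 (x) by 190 mm (y), walls and floor 4 mm; origin under the centre of its base, z up.
- jar_basket: Dark wire basket with open mesh walls, 50 mm high: the place for the jars. Fixed; its spot differs between starts. Outside 150 (x) by 190 mm (y), walls and floor 4 mm; origin under the centre of its base, z up.
- petri_dish: Glass petri dish, 62 mm across, 14 mm high, not part of the job. Origin at the centre of its underside.
There are look-alikes about, which are no part of the job. Leave any pink look-alike of the beaker2 alone.

How it is judged (in metres and radians):
On the way, in this order (a step that is already met when the one before it is completed fails the run):
1. the dryer's dial is switched to off and let go, before the beakers are put away (value of joint dial between -0.13 and 0.13 rad and contact force between the fingers and dial below 0.2 N), for 0.3 s.
2. every beaker is off the pegs and stands mouth down in the closed-wall tub (x of beaker1 in the frame of beaker_tub between -0.06 and 0.06 m and y of beaker1 in the frame of beaker_tub between -0.08 and 0.08 m and z of beaker1 in the frame of beaker_tub between -0.005 and 0.015 m and angle between each of beaker1, beaker2, beaker3's own z axis and vertical below 0.2 rad and x of beaker2 in the frame of beaker_tub between -0.06 and 0.06 m and y of beaker2 in the frame of beaker_tub between -0.08 and 0.08 m and z of beaker2 in the frame of beaker_tub between -0.005 and 0.015 m and x of beaker3 in the frame of beaker_tub between -0.06 and 0.06 m and y of beaker3 in the frame of beaker_tub between -0.08 and 0.08 m and z of beaker3 in the frame of beaker_tub between -0.005 and 0.015 m), for 0.2 s.
At the end, for the whole second after the job is handed in: dial within 0.13 rad of off; beakers mouth down on the tub's floor and jars upright on the basket's floor (within 0.2 rad of vertical, 15 mm of the floor); both ends of scoop and tongs within the steel tray's walls; all of them at rest and released (all of step 2 and value of joint dial between -0.13 and 0.13 rad and x of jar1 in the frame of jar_basket between -0.06 and 0.06 m and y of jar1 in the frame of jar_basket between -0.08 and 0.08 m and z of jar1 in the frame of jar_basket between -0.005 and 0.015 m and angle between each of jar1, jar2, jar3's own z axis and vertical below 0.2 rad and x of jar2 in the frame of jar_basket between -0.06 and 0.06 m and y of jar2 in the frame of jar_basket between -0.08 and 0.08 m and z of jar2 in the frame of jar_basket between -0.005 and 0.015 m and x of jar3 in the frame of jar_basket between -0.06 and 0.06 m and y of jar3 in the frame of jar_basket between -0.08 and 0.08 m and z of jar3 in the frame of jar_basket between -0.005 and 0.015 m and x of scoop_tip in the frame of tool_tray between -0.075 and 0.075 m and y of scoop_tip in the frame of tool_tray between -0.095 and 0.095 m and z of scoop_tip in the frame of tool_tray between -0.005 and 0.035 m and x of scoop_end in the frame of tool_tray between -0.075 and 0.075 m and y of scoop_end in the frame of tool_tray between -0.095 and 0.095 m and z of scoop_end in the frame of tool_tray between -0.005 and 0.035 m and x of tongs_tip in the frame of tool_tray between -0.075 and 0.075 m and y of tongs_tip in the frame of tool_tray between -0.095 and 0.095 m and z of tongs_tip in the frame of tool_tray between -0.005 and 0.035 m and x of tongs_end in the frame of tool_tray between -0.075 and 0.075 m and y of tongs_end in the frame of tool_tray between -0.095 and 0.095 m and z of tongs_end in the frame of tool_tray between -0.005 and 0.035 m and linear speed of each of beaker1, beaker2, beaker3, jar1, jar2, jar3, scoop, tongs below 0.02 m/s); the robot touches nothing.
It fails at once if the petri dish is shifted by more than 40 mm (distance of petri_dish from where it was at the start of the episode above 0.04 m).
Of beaker1, beaker2, beaker3 only 1 to 2 are there at a start; the rules pass over those that are not, and their reading is None.
Of jar1, jar2, jar3, scoop, tongs only 4 to 5 are there at a start; the rules pass over those that are not, and their reading is None.
At some moment in a run one of scoop, tongs may be knocked a few centimetres aside while the robot is not near it.
It also fails if it takes over 210 s, if anything falls off the work surface, if the arm or the gripper's body presses on something with over 40 N, if the wrist force passes 120 N, or if a joint passes its speed limit or range.

## Robot

A 6-joint arm with a two-finger parallel gripper is mounted at the origin on the work surface. World frame = base frame: x ahead of the robot, y to its left, z up, the work surface at z = 0. Lengths are in mm, angles in rad, forces in N, time in s.
With the tool pointing down it reaches from about 350 to 875 mm from the base axis. Payload 4.2 kg.
Tool frame: the origin (TCP) lies on the centre line of the jaws, within the pads' length; the fingertips stand 22 mm ahead of it and the grasp point (between the pads) lies 3 mm ahead of it (arm.nose_length is the distance from the TCP to the fingertips, in mm); z points along the fingers, x is the direction in which the jaws open and shut, and the axes are right-handed (so a half turn about z gives the same grasp; the last joint's range is limited). The gripper opens to 85 mm and grips with 20 to 120 N. Pads are 22 mm wide; open, the fingers measure 114 mm over their backs; the gripper's body (76 mm by 85 mm) begins 54 mm behind the grasp point. The pads swing forward as they close: fully open they stand 13 mm farther back than shut.
Start: joints at [-0.959, 0.385, 0.008, 0, -1.194, -0.259], TCP at [215.969, -586.478, 253.312] pointing down, gripper open.
Joint ranges: [-3.14, 3.14], [-1.21, 2.06], [-1.07, 1.41], [-3.16, 2.05], [-2.99, -0.16], [-3.1, 3.1]. Speed limits (rad/s): [2.79, 2.79, 3.14, 3.14, 3.14, 3.14].

## Interface

Orientations are given as a unit quaternion [x, y, z, w].
In Python, from bench import telemetry, get_image, workorder, nets, arm gives the robot as it stands.
- The arm moves only by the tool apply_moves, never from a script. Its argument "steps" is a list of rows, each an object with "hand": the opening, from 0 (shut) to 1 (fully open); "xyz": the shift along the tool's x, y, z in cm, a list of three; "delta_rot": the turn, a rotation vector about the tool's x, y, z in rad, a list of three. In form: [{"hand": hand, "xyz": [x, y, z], "delta_rot": [wx, wy, wz]}, ...]. A call has 1 to 12 rows; each row is the pose to reach, as a shift and turn from the pose commanded when the call began, along the tool's axes at that moment; what a row does not reach only later rows make up. A row lasts 1/12 s, in which the tool goes at most 41.7 mm and 7.16 degrees, less where a joint would pass 70% of its speed; a pose out of reach is approached as far as the arm can. A call with a gripper value outside its range is refused whole. The fingers move at their own pace and stop on an object; the grip force is fixed at half the most. Time passes only in rows, so rows that repeat a pose let the fingers close. It gives the time, the measured TCP pose, the force and the opening at its end, in the units of the state.
- telemetry.read_state(): the state, without advancing time (a new reading comes with each control period).
- get_image(name): name is "side" or "top"; returns a dict with "frame" (480x640x3 uint8, blue, green, red), "fx", "fy", "cx", "cy" (pixels), "origin" and "orientation" of the camera in the world. Camera axes: x right, y down, z forward; pixel columns grow to the right and rows downward; lengths in mm; the calibration is good to about 2 mm. A picture is of the moment at which its call begins. There is no depth.
- workorder.job_done(): hands the job in, once; it reports no verdict.
Trained networks look in a picture, given as the dict that the camera call returned (one of the last four; its "shot" number tells which), for a name from the list of things; names that differ only in an ending like _2 or _b are one class to them, and where a whole thing is asked for, a point or a joint stands for the part that bears it (a point fixed in the world has none). Each returns a list of dicts, best first, with "confidence" (0 to 1); they miss things now and then, are a little off and sometimes report something else, mostly with a low value. They report only what shows in the picture. A call takes as long as a camera call. They do not tell look-alikes from the thing itself.
- nets.recognise(picture, label): "xyz" ([x, y, z] in mm, in world coordinates, good to about 4 mm: the middle of the surface that is visible of it).
- nets.outline_of(picture, label): "pixels" (480x640 bool, what is visible of it).
- nets.pinpoint(picture, label): "xyz" ([x, y, z] in mm, in world coordinates, good to about 4 mm: a listed point, or the origin of a listed thing).
The state is a dict: "clock": time; "joints": joint angles; "joint_vel": joint speeds; "joint_efforts": joint torques, N m; "position": TCP position; "ee_rot": TCP orientation; "contact_force": force on the tool from outside, world axes, zero at the start; "wrist_torque": the same for the moment, N m; "gripper_width": finger opening in mm.
Only numpy, scipy, OpenCV 4.12 (cv2) and the standard library are available. Lean on these libraries where they do the work, as an engineer would, in place of code of your own. Each camera call takes 0.05 s, during which the arm holds its last target.

## Working session

There is one attempt and no reset: what is moved stays moved. The work goes in short steps, Python scripts to look and compute and a tool call to move; the robot and the scene stay as the last step left them, time stands still between calls to the robot, and variables do not carry over. Pictures are saved under pics/ and viewed, and the job is handed in when it is done.

Besides the shell and the picture viewer there is one more tool, called as name(argument=value, ...), one argument or row to a line, values as JSON. apply_moves: Moves the arm, as the interface text tells. Its arguments: {"type":"object","properties":{"steps":{"type":"array"}},"required":["steps"]}

```bash
ls -la; mkdir -p pics; python3 - <<'E'
from bench import telemetry, get_image, workorder, nets, arm
import cv2
print(telemetry.read_state()); print([a for a in dir(arm) if a[0]!='_'])
for n in ("side","top"):
    p=get_image(n); cv2.imwrite(f"pics/{n}0.png",p["frame"]); print(n,{k:v for k,v in p.items() if k!="frame"})
E
```

```text
total 12
drwxr-xr-x  3 agent agent 4096 Dec  7 13:20 .
drwxr-xr-x 23 root  root  4096 Dec  7 13:20 ..
drwxr-xr-x  2 agent agent 4096 Dec  7 13:20 pics
{'clock': 0.0, 'joints': array([-9.59413422e-01,  3.85553468e-01,  6.59187189e-03, -4.93754294e-04,
       -1.19399088e+00, -2.58609974e-01]), 'joint_vel': array([-0.00049217,  0.00016999,  0.00192001, -0.00046281,  0.00017149,
       -0.0013679 ]), 'joint_efforts': array([ 4.41720908e-05, -3.92291272e+01,  1.88399702e+01,  4.18621391e+00,
       -4.62557116e-03, -2.23628348e-05]), 'position': array([ 215.77034974, -585.98919309,  252.21088453]), 'ee_rot': array([ 5.72131481e-01,  8.20161175e-01,  5.85592609e-04, -9.33797972e-04]), 'contact_force': array([ 0.00742346,  0.6247855 , -0.62982317]), 'wrist_torque': array([-0.01748007,  0.02990951,  0.0497089 ]), 'gripper_width': 85.27464506117116}
['IKError', 'nose_length']
side {'fx': 570.9569473021074, 'fy': 570.9569473021074, 'cx': 320.5846265573839, 'cy': 237.5724156785952, 'origin': array([-345.9365399 , -923.1701873 ,  859.40811686]), 'orientation': array([ 0.82099854, -0.30535444,  0.16580176, -0.45302299]), 'shot': 1}
top {'fx': 572.215368676041, 'fy': 572.215368676041, 'cx': 321.9424987005066, 'cy': 238.10437822536144, 'origin': array([3.72703089e+02, 9.77918570e-01, 1.35626325e+03]), 'orientation': array([-0.7025974 ,  0.71089497, -0.02482622,  0.01920653]), 'shot': 2}
```

View pics/side0.png

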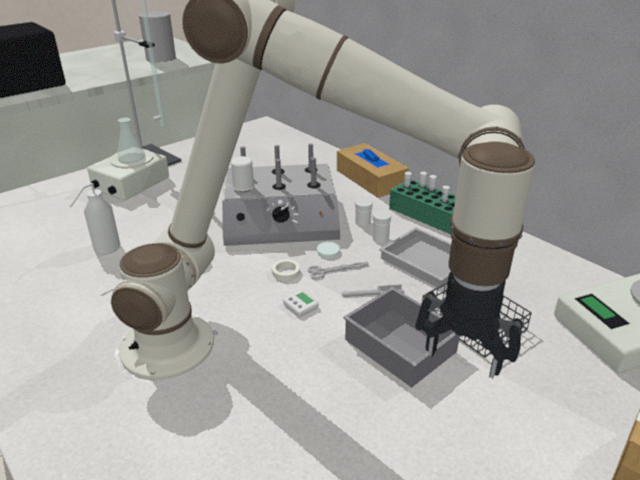

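View pics/top0.png

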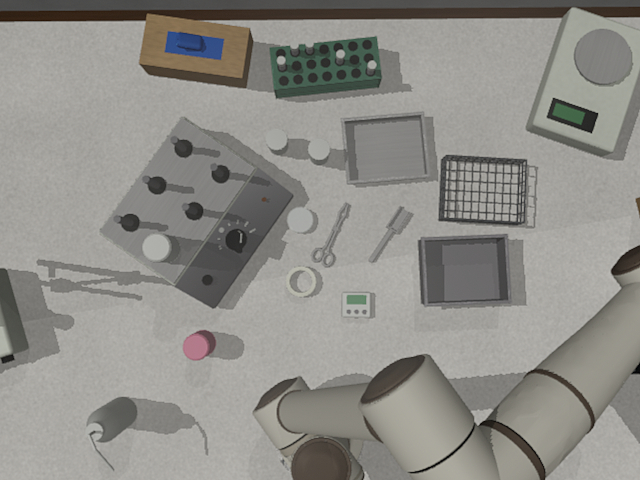

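The top view shows one white beaker on a peg (157,247), two jars (277,141) and (319,150), tongs (330,235), the scoop (391,233), the steel tray (386,148), the basket (483,189), the tub (465,270), the petri dish (300,220), a pink look-alike (199,345) and a roll/timer. Next I'll measure.

```bash
cat > h.py <<'E'
from bench import telemetry, get_image, workorder, nets, arm
import cv2, numpy as np
from scipy.spatial.transform import Rotation as R
np.set_printoptions(precision=1,suppress=True)
def ray(p,u,v):
    d=R.from_quat(p["orientation"]).apply([(u-p["cx"])/p["fx"],(v-p["cy"])/p["fy"],1]); return np.array(p["origin"]),d
def onplane(p,u,v,z):
    o,d=ray(p,u,v); return o+d*(z-o[2])/d[2]
def proj(p,X):
    c=R.from_quat(p["orientation"]).inv().apply(np.array(X,float)-p["origin"]); c=np.atleast_2d(c)
    return np.c_[c[:,0]/c[:,2]*p["fx"]+p["cx"],c[:,1]/c[:,2]*p["fy"]+p["cy"]]
def tri(p1,uv1,p2,uv2):
    o1,d1=ray(p1,*uv1);o2,d2=ray(p2,*uv2)
    s=np.linalg.lstsq(np.c_[d1,-d2],o2-o1,rcond=None)[0]
    a=o1+d1*s[0];b=o2+d2*s[1];return (a+b)/2,np.linalg.norm(a-b)
def crop(p,u0,v0,u1,v1,name,w=780):
    c=p["frame"][v0:v1,u0:u1];s=min(w/(u1-u0),590/(v1-v0));cv2.imwrite("pics/"+name,cv2.resize(c,None,fx=s,fy=s,interpolation=cv2.INTER_CUBIC))
E
python3 - <<'E'
from h import *
for n in ("top","side"):
    p=get_image(n); print("==",n)
    for l in "dryer dial_grip dial_off beaker1 beaker3 jar1 jar3 scoop scoop_tip scoop_end tongs tongs_tip tongs_end tool_tray beaker_tub jar_basket petri_dish".split():
        print(l,[(r["xyz"],round(r["confidence"],2)) for r in nets.pinpoint(p,l)])
print(telemetry.read_state()["clock"])
p=get_image("top");crop(p,95,105,305,315,"dryer0.png")
E
```

```text
== top
dryer [([528.4, 288.7, -2.1], 0.8), ([540.7, -70.4, 7.1], 0.59), ([475.3, 213.7, 93.5], 0.44)]
dial_grip [([447.0, 170.8, 99.6], 0.9)]
dial_off [([473.8, 215.3, 91.7], 0.59)]
beaker1 [([435.8, 329.1, 117.1], 0.93), ([216.2, 276.7, -1.5], 0.74), ([527.6, 286.9, -2.1], 0.36)]
beaker3 [([435.8, 329.1, 117.1], 0.93), ([216.2, 276.7, -1.5], 0.74), ([527.6, 286.9, -2.1], 0.36)]
jar1 [([655.8, -4.0, -0.0], 0.97), ([687.6, 95.5, 3.8], 0.67), ([541.9, -67.9, 8.3], 0.23)]
jar3 [([655.8, -4.0, -0.0], 0.97), ([687.6, 95.5, 3.8], 0.67), ([541.9, -67.9, 8.3], 0.23)]
scoop [([463.3, -160.6, -3.7], 0.79), ([525.4, 288.0, 0.7], 0.67)]
scoop_tip [([525.0, -203.1, -1.2], 0.92), ([658.9, -4.2, 0.5], 0.47)]
scoop_end [([405.7, -121.1, 4.0], 0.96)]
tongs [([470.7, -32.6, -4.7], 0.93)]
tongs_tip [([541.1, -70.5, 4.3], 0.73)]
tongs_end [([398.8, 1.0, 5.3], 0.8), ([470.3, 219.2, 95.8], 0.24)]
tool_tray [([667.0, -160.9, 2.8], 0.6)]
beaker_tub [([380.1, -330.8, -3.9], 0.75), ([541.6, -67.3, 8.8], 0.35)]
jar_basket [([431.6, 331.2, 115.6], 0.71), ([665.8, -157.2, 1.6], 0.69), ([565.1, -385.5, 0.4], 0.56
[... 366 characters left out ...]
([681.6, 92.3, -0.0], 0.67)]
jar1 [([658.6, 0.3, 1.5], 0.84), ([683.5, 93.2, -1.7], 0.77), ([527.5, 285.2, -3.2], 0.63), ([396.2, -2.9, 6.9], 0.44)]
jar3 [([658.6, 0.3, 1.5], 0.84), ([683.5, 93.2, -1.7], 0.77), ([527.5, 285.2, -3.2], 0.63), ([396.2, -2.9, 6.9], 0.44)]
scoop [([464.4, -162.9, 1.8], 0.73)]
scoop_tip [([524.6, -208.6, 3.7], 0.56)]
scoop_end [([402.3, -120.0, 4.6], 0.72)]
tongs [([659.5, -1.9, 0.7], 0.64), ([472.1, -36.1, 2.0], 0.62)]
tongs_tip [([544.7, -68.5, 6.3], 0.58)]
tongs_end [([394.4, -2.2, 6.2], 0.85)]
tool_tray [([666.4, -161.7, -1.8], 0.6), ([546.7, -70.5, 4.1], 0.52)]
beaker_tub [([376.8, -331.9, -5.0], 0.9)]
jar_basket []
petri_dish [([502.8, 40.2, 0.6], 0.51)]
1.9
```

View pics/dryer0.png

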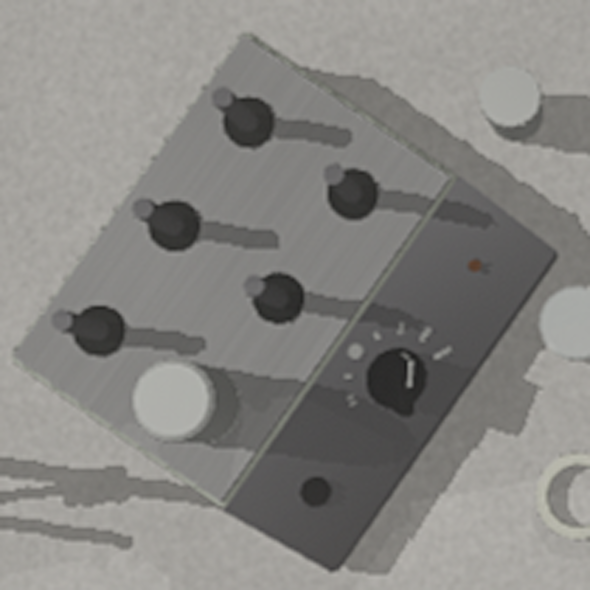

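```bash
python3 - <<'E'
from h import *
from scipy.optimize import least_squares
p=get_image("top")
s=590/210
C=np.array([[247,35],[15,352],[452,178],[225,503],[555,253],[335,570]])/s+[95,105]
L=np.array([[130,-160,105],[130,160,105],[-80,-160,104],[-80,160,104],[-170,-160,42],[-170,160,42]])
def T(q,X): return R.from_euler('z',q[2]).apply(X)+[q[0],q[1],0]
r=least_squares(lambda q:(proj(p,T(q,L))-C).ravel(),[529,289,0.9])
print(r.x, (proj(p,T(r.x,L))-C)); q=r.x
# beaker blob center & peg positions
for x in(-20,80):
  for y in(-100,0,100): print(x,y,proj(p,T(q,[x,y,190])),T(q,[x,y,190]))
nz=np.array([-np.sin(np.radians(33.7)),0,np.cos(np.radians(33.7))]); up=np.array([np.cos(np.radians(33.7)),0,np.sin(np.radians(33.7))])
# markings: intersect with console plane in dryer frame
inv=lambda X:R.from_euler('z',-q[2]).apply(np.array(X)-[q[0],q[1],0])
p0=np.array([-170,0,42.]); 
def cons(u,v,h):
    o,d=ray(p,u,v);o=inv(o);d=R.from_euler('z',-q[2]).apply(d)
    t=((p0+h*nz-o)@nz)/(d@nz);X=o+t*d;return X,np.array([X[1],(X-p0-h*nz)@up])
for nm,u,v,h in [("dot",355,351,0),("h1",377,335,0),("h2",401,327,0),("h3",425,334,0),("h4",443,353,0),("c1",348,377,0),("line1",410,388,33),("line0",407,358,33),("skirt",396,378,5)]:
    print(nm,cons(u/s+95,v/s+105,h))
print("grip nets",inv([447,174,98]),inv([475.5,214.7,91.5]))
print(cv2.__version__)
E
```

```text
[524.9 284.3   1. ] [[-0.8 -3.8]
 [-3.8  1.5]
 [ 3.8 -1. ]
 [-0.2  2.8]
 [ 1.7 -0.6]
 [-0.5  0.9]]
-20 -100 [[214.7 166.8]] [594.7 209.9 190. ]
-20 0 [[186.3 206.5]] [513.3 268.  190. ]
-20 100 [[157.6 246.6]] [431.9 326.  190. ]
80 -100 [[175.1 139.3]] [652.8 291.3 190. ]
80 0 [[146.6 178.8]] [571.4 349.4 190. ]
80 100 [[117.8 218.6]] [490.  407.5 190. ]
dot (array([-89.5,   1.4,  95.7]), array([ 1.4, 96.8]))
h1 (array([-95.6, -18.7,  91.6]), array([-18.7,  89.4]))
h2 (array([-106.3,  -34.6,   84.5]), array([-34.6,  76.6]))
h3 (array([-123.4,  -41. ,   73.1]), array([-41.,  56.]))
h4 (array([-142.3,  -36.7,   60.5]), array([-36.7,  33.3]))
c1 (array([-96.1,  21.4,  91.3]), array([21.4, 88.9]))
line1 (array([-142.4,    0.3,  100.1]), array([ 0.3, 55.2]))
line0 (array([-128.3,  -17.7,  109.5]), array([-17.7,  72.2]))
skirt (array([-125.5,    0.9,   77.7]), array([ 0.9, 56.9]))
grip nets [-135.    -0.6   98. ] [-85.3  -0.1  91.5]
4.12.0
```

```bash
python3 - <<'E'
from h import *
p=get_image("top");crop(p,205,210,265,260,"dial_t.png")
p=get_image("side");crop(p,255,190,305,230,"dial_s.png")
E
```

```text
(no output)
```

View pics/dial_t.png

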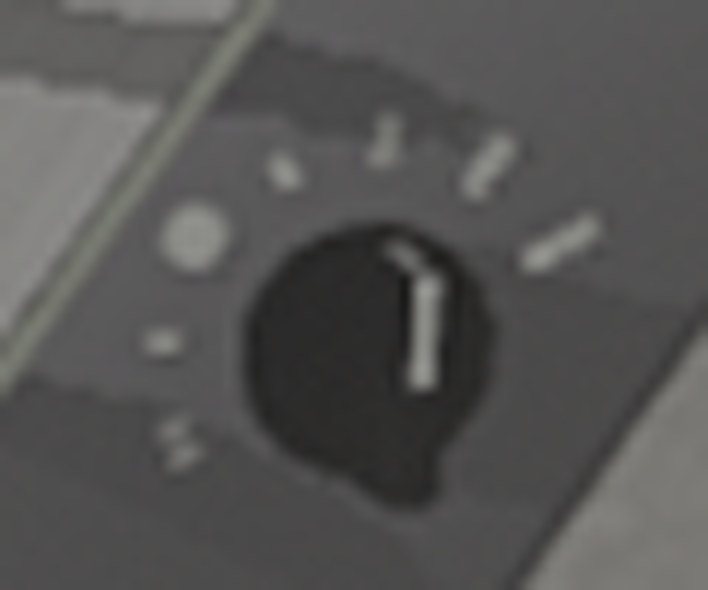

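View pics/dial_s.png

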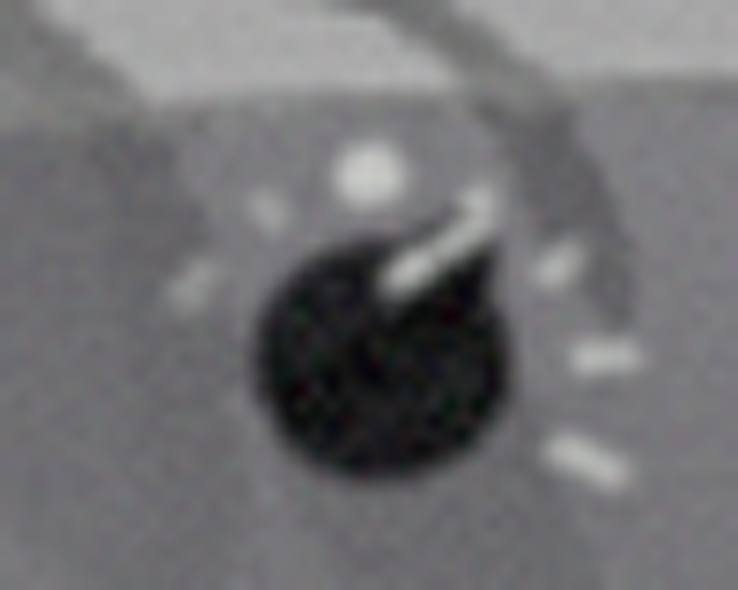

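```bash
cat >> h.py <<'E'
from scipy.optimize import least_squares
SL=np.radians(33.7)
NZ=np.array([-np.sin(SL),0,np.cos(SL)]); UP=np.array([np.cos(SL),0,np.sin(SL)])
def T(q,X): return R.from_euler('z',q[2]).apply(X)+[q[0],q[1],0]
E
python3 - <<'E'
from h import *
p=get_image("top")
s=590/210
C=np.array([[173,400],[222,98],[333,173],[143,209],[63,320],[254,286]])/s+[95,105]
L=np.array([[-20,100,189],[80,-100,190],[-20,-100,190],[80,0,190],[80,100,190],[-20,0,190]])
r=least_squares(lambda q:(proj(p,T(q,L))-C).ravel(),[529,289,0.9]);q=r.x
print(q,abs(r.fun).max())
ps=get_image("side")
A=np.array([-170,0,42.])+54.5*UP
print("axis base",A,"world grip",T(q,A+27*NZ),"dot",proj(p,T(q,A+41*UP)),proj(ps,T(q,A+41*UP)))
for pp in(p,ps):
  for k in (1,2,3):
    th=k*np.pi/6; d=np.cos(th)*UP-np.sin(th)*np.array([0,1,0])
    print(k,proj(pp,T(q,np.array([A+33*NZ,A+33*NZ+23*d,A+7*NZ+23*d]))).ravel())
print("observed inner/outer top",240.8,242.6,241.4,233.7,'end bottom',205+395/11.8,210+245/11.8,"dot",205+195/11.8,210+237/11.8)
print("side in/out",255+400/14.76,190+290/14.76,255+485/14.76,190+205/14.76,"dot",255+370/14.76,190+175/14.76)
E
```

```text
[524.3 286.    1. ] 0.45175445767438305
axis base [-124.7    0.    72.2] world grip [443.6 172.1  94.7] dot [[221.4 229.9]] [[278.9 202. ]]
1 [240.6 243.3 236.7 234.4 232.8 231.3]
2 [240.6 243.3 241.9 233.2 237.8 230.2]
3 [240.6 243.3 246.6 234.7 242.5 231.7]
1 [279.4 209.8 283.3 203.1 283.4 207.4]
2 [279.4 209.8 286.5 205.7 286.6 210. ]
3 [279.4 209.8 287.9 209.4 288.  213.7]
observed inner/outer top 240.8 242.6 241.4 233.7 end bottom 238.47457627118644 230.76271186440678 dot 221.52542372881356 230.08474576271186
side in/out 282.10027100271003 209.64769647696477 287.8590785907859 203.88888888888889 dot 280.06775067750675 201.85636856368563
```

```bash
python3 - <<'E'
from h import *
p=get_image("top");crop(p,310,100,550,315,"bins.png")
from math import *
q=[524.3,286.0,1.0]
E
```

```text
(no output)
```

View pics/bins.png

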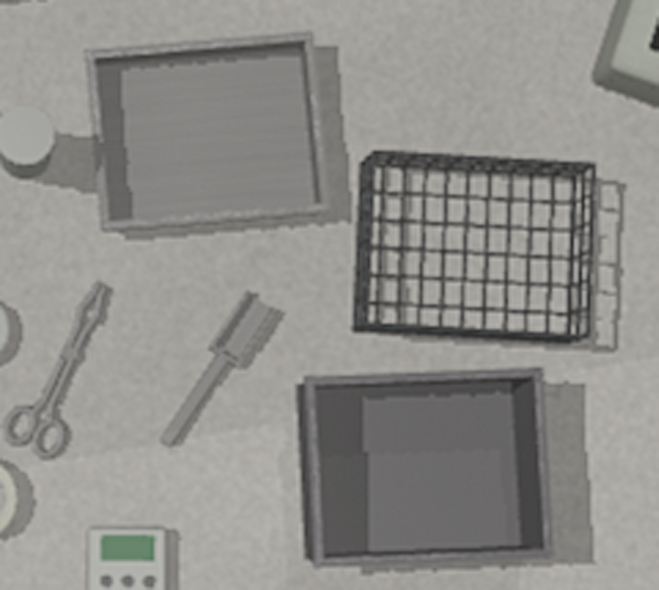

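```bash
python3 - <<'E'
from h import *
p=get_image("top"); s=590/215
D={"tray":(30,[(85,48),(312,33),(330,207),(102,230)]),"basket":(50,[(373,150),(596,162),(589,342),(362,330)]),"tub":(65,[(305,378),(543,368),(551,560),(315,565)])}
for n,(z,c) in D.items():
    C=np.array(c)/s+[310,100]
    # image order: TL(+x,+y) TR(+x,-y) BR(-x,-y) BL(-x,+y)
    L=np.array([[75,95,z],[75,-95,z],[-75,-95,z],[-75,95,z]])
    r=least_squares(lambda q:(proj(p,T(q,L))-C).ravel(),[500,-300,0.]); print(n,r.x.round(3),r.fun)
def pts(l,z):
    for u,v in l: print(onplane(p,u/s+310,v/s+100,z))
print("scoop end, tip, hinge");pts([(172,440),(265,300),(222,355)],8)
print("tongs ringend, tip");pts([(35,435),(103,287),(50,405),(73,355)],6)
for l in("jar1","tongs","scoop","beaker1"):
    for r in nets.outline_of(p,l)[:3]:
        m=r["pixels"];v,u=np.nonzero(m);(c,sz,a)=cv2.minAreaRect(np.c_[u,v].astype(np.float32));print(l,r["confidence"],u.mean(),v.mean(),u.min(),u.max(),v.min(),v.max(),c,sz)
print(telemetry.read_state()["clock"])
E
```

```text
tray [ 667.7 -161.9    0.1] [ 1.4  1.6 -1.1  0.3 -1.3 -0.2  1.  -1.7]
basket [ 561.9 -386.8   -0.1] [-0.7  0.3 -0.   0.8  0.2 -0.3  0.4 -0.8]
tub [ 376.5 -334.5    0. ] [ 1.6  0.8 -1.5  1.8 -1.  -1.7  0.8 -0.8]
scoop end, tip, hinge
[ 402.8 -129.2    8. ]
[ 522.8 -211.7    8. ]
[ 475.6 -173.6    8. ]
tongs ringend, tip
[408.6 -11.6   6. ]
[535.9 -72.    6. ]
[434.2 -24.8   6. ]
[477.2 -45.2   6. ]
jar1 0.58 276.24528301886795 141.44654088050314 265 287 129 155 (276.0, 142.0) (26.0, 22.0)
tongs 0.65 329.37992125984255 239.43700787401573 311 347 204 266 (328.679931640625, 232.9122314453125) (22.0511417388916, 66.0168228149414)
scoop 0.77 390.63216266173754 229.90203327171903 369 409 207 262 (386.99993896484375, 235.5) (13.312806129455566, 62.403778076171875)
beaker1 0.6 199.00538358008075 344.99865410497983 183 215 330 360 (199.30001831054688, 345.10003662109375) (25.491172790527344, 33.541019439697266)
beaker1 0.59 160.94183673469388 248.04897959183674 142 181 233 263 (160.98077392578125, 248.0961456298828) (39.223228454589844, 29.221303939819336)
beaker1 0.44 384.43681519357193 147.63860482103726 341 428 112 183 (384.3172607421875, 147.80690002441406) (66.60248565673828, 83.2115707397461)
2.5
```

```bash
cat >> h.py <<'E'
def down(psi,tilt=None):
    # tool z down, tool x at world angle psi (deg)
    a=np.radians(psi); x=np.array([np.cos(a),np.sin(a),0]); z=np.array([0,0,-1.]); return R.from_matrix(np.c_[x,np.cross(z,x),z])
def plan(wps):
    s=telemetry.read_state(); p0=np.array(s["position"]);R0=R.from_quat(s["ee_rot"])
    print("t %.2f pos"%s["clock"],p0,"psi %.1f"%np.degrees(np.arctan2(*R0.as_matrix()[[1,0],[0,0]])),"j",np.round(s["joints"],2),"w %.1f"%s["gripper_width"],"F",s["contact_force"])
    for nm,pos,Rt in wps:
        d=R0.inv().apply(np.array(pos)-p0)/10; rv=(R0.inv()*Rt).as_rotvec()
        print(nm,'"xyz":',[round(float(x),2) for x in d],'"delta_rot":',[round(float(x),3) for x in rv],"dist %.0f ang %.0f"%(np.linalg.norm(d)*10,np.degrees(np.linalg.norm(rv))))
E
cat > dial.py <<'E'
from h import *
Q=[524.3,286.0,None]
p=get_image("top"); s=590/210
C=np.array([[173,400],[222,98],[333,173],[143,209],[63,320],[254,286]])/s+[95,105]
L=np.array([[-20,100,189],[80,-100,190],[-20,-100,190],[80,0,190],[80,100,190],[-20,0,190]])
q=least_squares(lambda q:(proj(p,T(q,L))-C).ravel(),[529,289,0.9]).x
print([round(float(v),4) for v in q])
E
python3 dial.py
```

```text
[524.2682, 286.0224, 0.9548]
```

```bash
cat > dial.py <<'E'
from h import *
Q=[524.27,286.02,0.9548]
A=np.array([-170,0,42.])+54.5*UP
Rz=R.from_euler('z',Q[2])
def tool(th,flip):  # th dial clockwise angle rad
    d=np.cos(th)*UP-np.sin(th)*np.array([0,1,0]); y=np.cross(NZ,d); x=y*flip; z=-NZ
    return Rz*R.from_matrix(np.c_[x,np.cross(z,x),z])
def pos(h): return T(Q,A+h*NZ)
E
python3 - <<'E'
from dial import *
for f in (1,-1):
    r=tool(np.pi/3,f); print(f,r.as_matrix()[:,0],"psi",np.degrees(np.arctan2(*r.as_matrix()[[1,0],[0,0]])))
print(pos(34),pos(140))
plan([("up",[300,-400,350],down(110)),("over+",pos(140)+[0,0,80],tool(np.pi/3,1)),("over-",pos(140)+[0,0,80],tool(np.pi/3,-1))])
E
```

```text
1 [0.  0.9 0.5] psi 89.4654547809841
-1 [-0.  -0.9 -0.5] psi -90.53454521901591
[441.3 168.9 100.5] [407.4 120.9 188.7]
t 2.55 pos [ 216.  -586.5  253.3] psi 110.2 j [-1.   0.4  0.   0.  -1.2 -0.3] w 85.4 F [ 0.7  0.3 -0.1]
up "xyz": [14.59, 14.33, -9.67] "delta_rot": [-0.0, -0.0, 0.004] dist 226 ang 0
over+ "xyz": [59.76, 42.4, -1.54] "delta_rot": [-0.403, 0.435, 0.432] dist 733 ang 42
over- "xyz": [59.76, 42.4, -1.54] "delta_rot": [-0.591, -0.547, -2.594] dist 733 ang 156
```

```bash
python3 - <<'E'
from dial import *
plan([("w1",[330,-420,330],down(110)),("w2",[450,-150,330],down(110))])
E
```

```text
t 2.55 pos [ 216.  -586.5  253.3] psi 110.2 j [-1.   0.4  0.   0.  -1.2 -0.3] w 85.4 F [ 0.7  0.3 -0.1]
w1 "xyz": [11.68, 16.45, -7.67] "delta_rot": [-0.0, -0.0, 0.004] dist 216 ang 0
w2 "xyz": [32.87, 37.04, -7.67] "delta_rot": [-0.0, -0.0, 0.004] dist 501 ang 0
```

apply_moves(
  steps=[
    {"hand": 0.5, "xyz": [11.7, 16.4, -7.7], "delta_rot": [0, 0, 0]},
    {"hand": 0.5, "xyz": [11.7, 16.4, -7.7], "delta_rot": [0, 0, 0]},
    {"hand": 0.5, "xyz": [11.7, 16.4, -7.7], "delta_rot": [0, 0, 0]},
    {"hand": 0.5, "xyz": [11.7, 16.4, -7.7], "delta_rot": [0, 0, 0]},
    {"hand": 0.5, "xyz": [11.7, 16.4, -7.7], "delta_rot": [0, 0, 0]},
    {"hand": 0.5, "xyz": [32.9, 37, -7.7], "delta_rot": [0, 0, 0]},
    {"hand": 0.5, "xyz": [32.9, 37, -7.7], "delta_rot": [0, 0, 0]},
    {"hand": 0.5, "xyz": [32.9, 37, -7.7], "delta_rot": [0, 0, 0]},
    {"hand": 0.5, "xyz": [32.9, 37, -7.7], "delta_rot": [0, 0, 0]},
    {"hand": 0.5, "xyz": [32.9, 37, -7.7], "delta_rot": [0, 0, 0]},
    {"hand": 0.5, "xyz": [32.9, 37, -7.7], "delta_rot": [0, 0, 0]},
    {"hand": 0.5, "xyz": [32.9, 37, -7.7], "delta_rot": [0, 0, 0]},
  ],
)

```text
clock: 3.55
position: [445.4, -157.7, 330.8]
ee_rot: [0.572, 0.82, 0.0, 0.001]
contact_force: [1.7, -0.6, -0.9]
gripper_width: 43.0
```

```bash
python3 - <<'E'
from dial import *
plan([("over+",pos(140),tool(np.pi/3,1))])
E
```

```text
t 3.55 pos [ 445.4 -157.7  330.8] psi 110.2 j [ 0.   0.1 -0.2  0.  -1.3 -1.2] w 43.0 F [ 1.7 -0.6 -0.9]
over+ "xyz": [27.46, 6.05, 14.2] "delta_rot": [-0.401, 0.436, 0.433] dist 315 ang 42
```

apply_moves(
  steps=[
    {"hand": 0.5, "xyz": [27.5, 6.0, 8.0], "delta_rot": [-0.401, 0.436, 0.433]},
    {"hand": 0.5, "xyz": [27.5, 6.0, 8.0], "delta_rot": [-0.401, 0.436, 0.433]},
    {"hand": 0.5, "xyz": [27.5, 6.0, 8.0], "delta_rot": [-0.401, 0.436, 0.433]},
    {"hand": 0.5, "xyz": [27.5, 6.0, 8.0], "delta_rot": [-0.401, 0.436, 0.433]},
    {"hand": 0.5, "xyz": [27.5, 6.0, 8.0], "delta_rot": [-0.401, 0.436, 0.433]},
    {"hand": 0.5, "xyz": [27.5, 6.0, 8.0], "delta_rot": [-0.401, 0.436, 0.433]},
    {"hand": 0.5, "xyz": [27.5, 6.0, 8.0], "delta_rot": [-0.401, 0.436, 0.433]},
    {"hand": 0.5, "xyz": [27.5, 6.0, 8.0], "delta_rot": [-0.401, 0.436, 0.433]},
    {"hand": 0.5, "xyz": [27.5, 6.0, 8.0], "delta_rot": [-0.401, 0.436, 0.433]},
    {"hand": 0.5, "xyz": [27.5, 6.0, 8.0], "delta_rot": [-0.401, 0.436, 0.433]},
    {"hand": 0.5, "xyz": [27.5, 6.0, 8.0], "delta_rot": [-0.401, 0.436, 0.433]},
  ],
)

```text
clock: 4.47
position: [407.2, 118.3, 250.9]
ee_rot: [0.708, 0.644, 0.283, -0.062]
contact_force: [0.1, 0.2, 0.0]
gripper_width: 42.7
```

```bash
sed -i 's/np.round(s\["joints"\],2)/[round(float(j),2) for j in s["joints"]]/' h.py; python3 - <<'E'
from dial import *
plan([("over",pos(110),tool(np.pi/3,1)),("pre",pos(70),tool(np.pi/3,1)),("grip",pos(34),tool(np.pi/3,1))])
p=get_image("side");cv2.imwrite("pics/s1.png",p["frame"])
E
```

```text
t 4.47 pos [407.2 118.3 250.9] psi 89.3 j [0.45, -0.12, -0.56, -0.46, -0.66, -1.82] w 42.7 F [0.1 0.2 0. ]
over "xyz": [-2.77, -1.75, 8.29] "delta_rot": [0.0, 0.0, -0.002] dist 89 ang 0
pre "xyz": [-2.77, -1.75, 12.29] "delta_rot": [0.0, 0.0, -0.002] dist 127 ang 0
grip "xyz": [-2.77, -1.75, 15.89] "delta_rot": [0.0, 0.0, -0.002] dist 162 ang 0
```

View pics/s1.png

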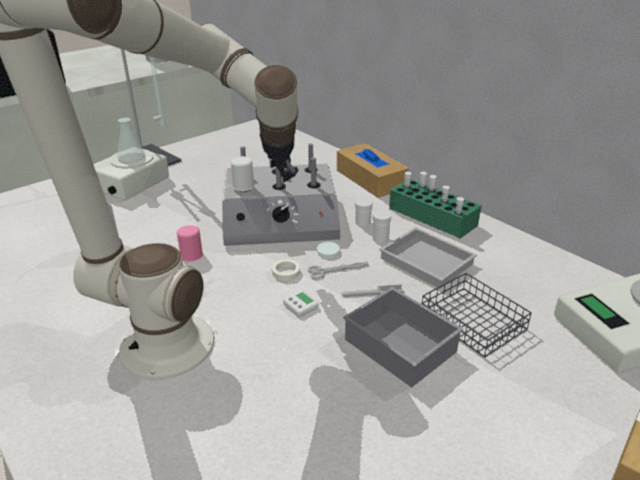

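The side view shows the arm over the dial, and no objects that were hidden before. Moving down to the dial.

apply_moves(
  steps=[
    {"hand": 0.5, "xyz": [-2.8, -1.75, 5], "delta_rot": [0, 0, 0]},
    {"hand": 0.5, "xyz": [-2.8, -1.75, 8.3], "delta_rot": [0, 0, 0]},
    {"hand": 0.5, "xyz": [-2.8, -1.75, 11], "delta_rot": [0, 0, 0]},
    {"hand": 0.5, "xyz": [-2.8, -1.75, 12.3], "delta_rot": [0, 0, 0]},
    {"hand": 0.5, "xyz": [-2.8, -1.75, 12.3], "delta_rot": [0, 0, 0]},
    {"hand": 0.5, "xyz": [-2.8, -1.75, 12.3], "delta_rot": [0, 0, 0]},
  ],
)

```text
clock: 5.02
position: [430.0, 151.6, 129.2]
ee_rot: [0.709, 0.643, 0.282, -0.062]
contact_force: [-0.2, -0.7, 0.2]
gripper_width: 42.8
```

```bash
python3 - <<'E'
from dial import *
plan([("grip",pos(34),tool(np.pi/3,1))])
p=get_image("side");crop(p,220,100,350,220,"s2.png")
p=get_image("top");crop(p,150,150,300,280,"t2.png")
E
```

```text
t 5.02 pos [430.  151.6 129.2] psi 89.2 j [0.43, 0.14, -0.59, -0.74, -0.42, -1.48] w 42.8 F [-0.2 -0.7  0.2]
grip "xyz": [0.16, 0.01, 3.54] "delta_rot": [-0.001, 0.002, -0.004] dist 35 ang 0
```

View pics/s2.png

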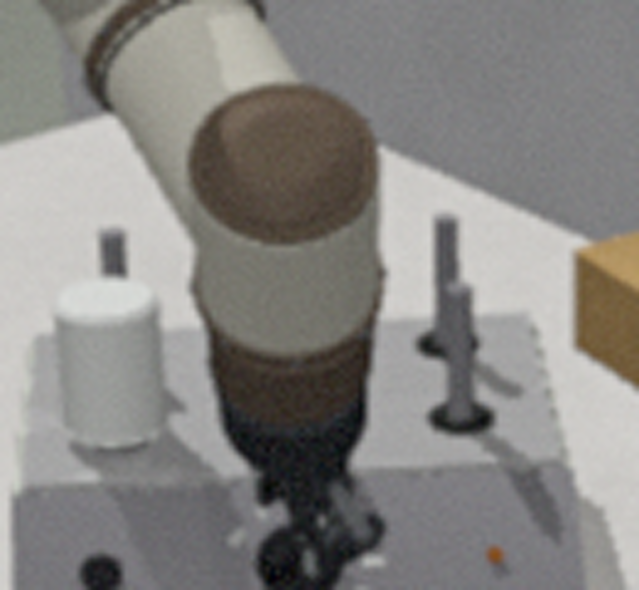

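View pics/t2.png

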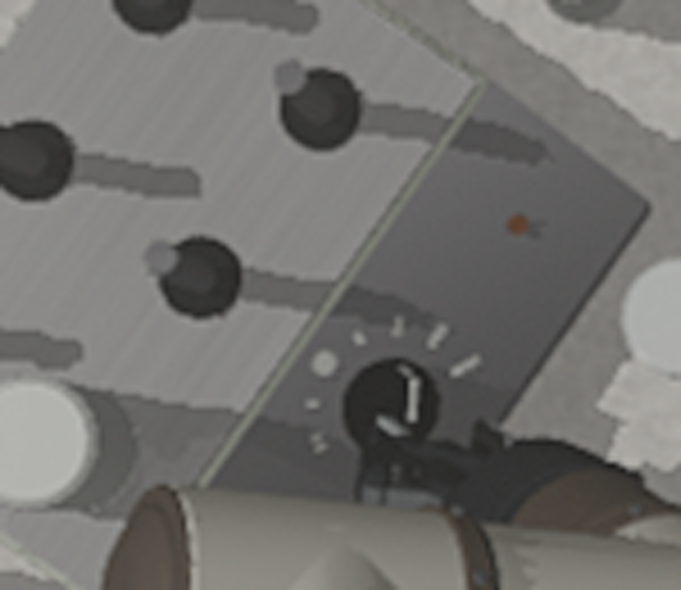

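```bash
python3 - <<'E'
from dial import *
s=telemetry.read_state();Rt=R.from_quat(s["ee_rot"]);P=s["position"]
p=get_image("top")
for x in(-21,0,21):
  for z in (0,15,22): print(x,z,(proj(p,P+Rt.apply([x,0,z]))-[150,150])*4.54, P+Rt.apply([x,0,z]))
E
```

```text
-21 0 [[480.6 445.9]] [429.5 133.7 120.6]
-21 15 [[469.2 437.2]] [434.3 140.5 108.1]
-21 22 [[463.9 433.2]] [436.5 143.6 102.3]
0 0 [[439.2 445. ]] [429.7 152.1 130.7]
0 15 [[428.1 436.2]] [434.5 158.9 118.2]
0 22 [[423.  432.2]] [436.7 162.  112.4]
21 0 [[397.1 444. ]] [429.9 170.5 140.8]
21 15 [[386.4 435.2]] [434.7 177.3 128.3]
21 22 [[381.5 431.1]] [437.  180.4 122.5]
```

apply_moves(
  steps=[
    {"hand": 0.5, "xyz": [0.16, 0, 1.2], "delta_rot": [0, 0, 0]},
    {"hand": 0.5, "xyz": [0.16, 0, 2.4], "delta_rot": [0, 0, 0]},
    {"hand": 0.5, "xyz": [0.16, 0, 3.5], "delta_rot": [0, 0, 0]},
    {"hand": 0.5, "xyz": [0.16, 0, 3.5], "delta_rot": [0, 0, 0]},
    {"hand": 0.0, "xyz": [0.16, 0, 3.5], "delta_rot": [0, 0, 0]},
    {"hand": 0.0, "xyz": [0.16, 0, 3.5], "delta_rot": [0, 0, 0]},
    {"hand": 0.0, "xyz": [0.16, 0, 3.5], "delta_rot": [0, 0, 0]},
    {"hand": 0.0, "xyz": [0.16, 0, 3.5], "delta_rot": [0, 0, 0]},
    {"hand": 0.0, "xyz": [0.16, 0, 3.5], "delta_rot": [0, 0, 0]},
    {"hand": 0.0, "xyz": [0.16, 0, 3.5], "delta_rot": [0, 0, 0]},
    {"hand": 0.0, "xyz": [0.16, 0, 3.5], "delta_rot": [0, 0, 0]},
  ],
)

```text
clock: 6.08
position: [440.2, 170.2, 102.6]
ee_rot: [0.707, 0.645, 0.284, -0.062]
contact_force: [-2.2, -3.5, 6.4]
gripper_width: 10.9
```

```bash
python3 - <<'E'
from dial import *
plan([("turned",pos(34),tool(0,1))])
E
```

```text
t 6.08 pos [440.2 170.2 102.6] psi 89.5 j [0.44, 0.22, -0.56, -0.83, -0.38, -1.38] w 10.9 F [-2.2 -3.5  6.4]
turned "xyz": [-0.21, 0.07, 0.15] "delta_rot": [0.001, -0.001, -1.047] dist 3 ang 60
```

apply_moves(
  steps=[
    {"hand": 0.0, "xyz": [0, 0, -0.1], "delta_rot": [0, 0, -0.1]},
    {"hand": 0.0, "xyz": [0, 0, -0.1], "delta_rot": [0, 0, -0.2]},
    {"hand": 0.0, "xyz": [0, 0, -0.1], "delta_rot": [0, 0, -0.3]},
    {"hand": 0.0, "xyz": [0, 0, -0.1], "delta_rot": [0, 0, -0.4]},
    {"hand": 0.0, "xyz": [0, 0, -0.1], "delta_rot": [0, 0, -0.5]},
    {"hand": 0.0, "xyz": [0, 0, -0.1], "delta_rot": [0, 0, -0.6]},
    {"hand": 0.0, "xyz": [0, 0, -0.1], "delta_rot": [0, 0, -0.7]},
    {"hand": 0.0, "xyz": [0, 0, -0.1], "delta_rot": [0, 0, -0.8]},
    {"hand": 0.0, "xyz": [0, 0, -0.1], "delta_rot": [0, 0, -0.9]},
    {"hand": 0.0, "xyz": [0, 0, -0.1], "delta_rot": [0, 0, -1.0]},
    {"hand": 0.0, "xyz": [0, 0, -0.1], "delta_rot": [0, 0, -1.05]},
    {"hand": 0.0, "xyz": [0, 0, -0.1], "delta_rot": [0, 0, -1.05]},
  ],
)

```text
clock: 7.08
position: [441.3, 168.2, 102.0]
ee_rot: [0.289, 0.912, 0.275, 0.09]
contact_force: [6.5, -3.9, -7.9]
gripper_width: 10.3
```

```bash
python3 - <<'E'
from dial import *
plan([("turned",pos(34),tool(0,1))])
E
```

```text
t 7.08 pos [441.3 168.2 102. ] psi 144.8 j [0.43, 0.22, -0.57, -0.83, -0.38, -0.33] w 10.3 F [ 6.5 -3.9 -7.9]
turned "xyz": [0.03, -0.04, 0.16] "delta_rot": [-0.001, 0.005, 0.004] dist 2 ang 0
```

Turned by about 60°. Releasing and backing off along the axis.

apply_moves(
  steps=[
    {"hand": 0.4, "xyz": [0, 0, 0], "delta_rot": [0, 0, 0]},
    {"hand": 0.4, "xyz": [0, 0, 0], "delta_rot": [0, 0, 0]},
    {"hand": 0.4, "xyz": [0, 0, 0], "delta_rot": [0, 0, 0]},
    {"hand": 0.4, "xyz": [0, 0, 0], "delta_rot": [0, 0, 0]},
    {"hand": 0.4, "xyz": [0, 0, 0], "delta_rot": [0, 0, 0]},
    {"hand": 0.4, "xyz": [0, 0, -2], "delta_rot": [0, 0, 0]},
    {"hand": 0.4, "xyz": [0, 0, -5], "delta_rot": [0, 0, 0]},
    {"hand": 0.4, "xyz": [0, 0, -9], "delta_rot": [0, 0, 0]},
    {"hand": 0.4, "xyz": [0, 0, -13], "delta_rot": [0, 0, 0]},
    {"hand": 0.4, "xyz": [0, 0, -17], "delta_rot": [0, 0, 0]},
    {"hand": 0.4, "xyz": [0, 0, -20], "delta_rot": [0, 0, 0]},
    {"hand": 0.4, "xyz": [0, 0, -20], "delta_rot": [0, 0, 0]},
  ],
)

```text
clock: 8.08
position: [376.5, 78.2, 274.8]
ee_rot: [0.288, 0.911, 0.279, 0.093]
contact_force: [0.3, -0.5, 0.2]
gripper_width: 34.0
```

```bash
python3 - <<'E'
from dial import *
plan([])
p=get_image("side");crop(p,215,140,345,250,"s3.png")
p=get_image("top");crop(p,190,180,270,260,"t3.png")
E
```

```text
t 8.08 pos [376.5  78.2 274.8] psi 144.8 j [0.35, -0.22, -0.56, -0.47, -0.77, -0.7] w 34.0 F [ 0.3 -0.5  0.2]
```

View pics/s3.png

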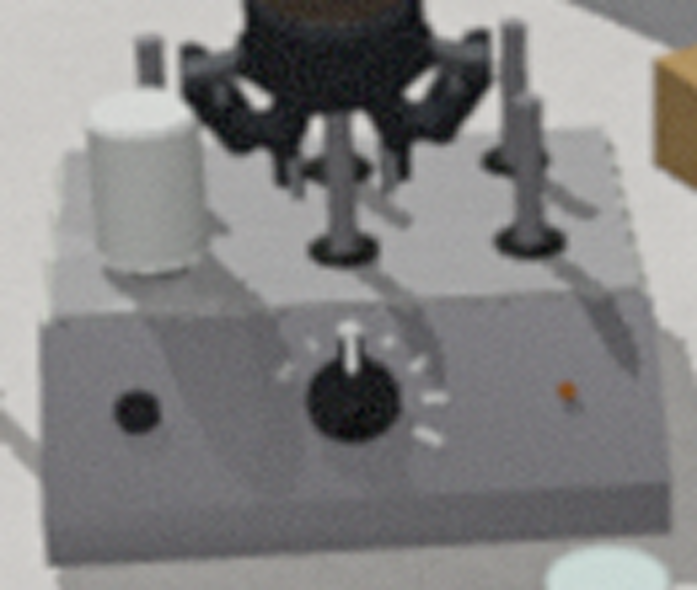

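View pics/t3.png

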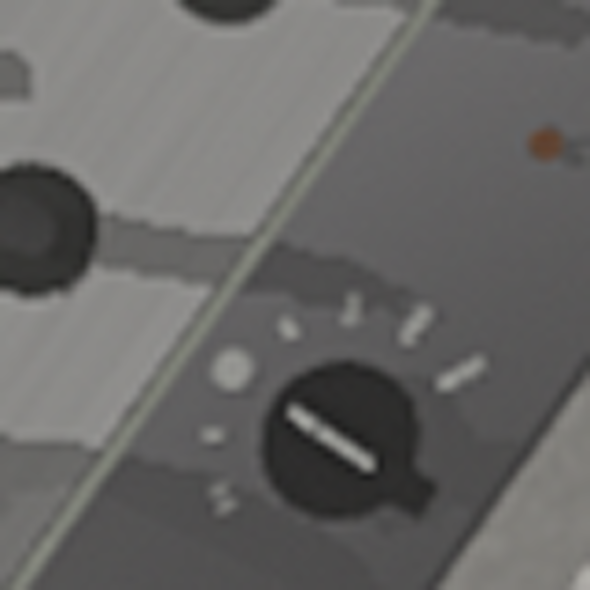

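Dial's white line points at the dot in both views (side crop (350,330), top crop (232,368)). Now the beaker.

```bash
python3 - <<'E'
from dial import *
b=T(Q,[-20,100,0]); print(b)
plan([("above",b+[0,0,290],down(92)),("grip",b+[0,0,183],down(92))])
E
```

```text
[431.1 327.5   0. ]
t 8.18 pos [375.6  79.2 270. ] psi 144.8 j [0.35, -0.21, -0.56, -0.47, -0.77, -0.7] w 34.4 F [ 0.1 -0.3 -0.9]
above "xyz": [9.78, 20.63, 11.41] "delta_rot": [0.549, -0.27, 0.894] dist 255 ang 62
grip "xyz": [9.8, 14.66, 20.3] "delta_rot": [0.549, -0.27, 0.894] dist 269 ang 62
```

apply_moves(
  steps=[
    {"hand": 1, "xyz": [9.8, 20.6, 11.4], "delta_rot": [0.549, -0.27, 0.894]},
    {"hand": 1, "xyz": [9.8, 20.6, 11.4], "delta_rot": [0.549, -0.27, 0.894]},
    {"hand": 1, "xyz": [9.8, 20.6, 11.4], "delta_rot": [0.549, -0.27, 0.894]},
    {"hand": 1, "xyz": [9.8, 20.6, 11.4], "delta_rot": [0.549, -0.27, 0.894]},
    {"hand": 1, "xyz": [9.8, 20.6, 11.4], "delta_rot": [0.549, -0.27, 0.894]},
    {"hand": 1, "xyz": [9.8, 20.6, 11.4], "delta_rot": [0.549, -0.27, 0.894]},
    {"hand": 1, "xyz": [9.8, 20.6, 11.4], "delta_rot": [0.549, -0.27, 0.894]},
    {"hand": 1, "xyz": [9.8, 20.6, 11.4], "delta_rot": [0.549, -0.27, 0.894]},
    {"hand": 1, "xyz": [9.8, 20.6, 11.4], "delta_rot": [0.549, -0.27, 0.894]},
    {"hand": 1, "xyz": [9.8, 20.6, 11.4], "delta_rot": [0.549, -0.27, 0.894]},
    {"hand": 1, "xyz": [9.8, 20.6, 11.4], "delta_rot": [0.549, -0.27, 0.894]},
    {"hand": 1, "xyz": [9.8, 20.6, 11.4], "delta_rot": [0.549, -0.27, 0.894]},
  ],
)

```text
clock: 9.18
position: [431.0, 330.2, 284.6]
ee_rot: [0.695, 0.719, -0.006, -0.001]
contact_force: [0.4, -0.4, 0.6]
gripper_width: 85.4
```

```bash
python3 - <<'E'
from dial import *
b=T(Q,[-20,100,0])
plan([("above",b+[0,0,250],down(92)),("grip",b+[0,0,183],down(92))])
E
```

```text
t 9.18 pos [431.  330.2 284.6] psi 91.9 j [0.95, 0.23, -0.13, -0.0, -1.22, -2.49] w 85.4 F [ 0.4 -0.4  0.6]
above "xyz": [-0.25, 0.03, 3.46] "delta_rot": [-0.01, 0.006, -0.001] dist 35 ang 1
grip "xyz": [-0.21, 0.1, 10.16] "delta_rot": [-0.01, 0.006, -0.001] dist 102 ang 1
```

apply_moves(
  steps=[
    {"hand": 1, "xyz": [-0.2, 0, 3.0], "delta_rot": [-0.01, 0.006, 0]},
    {"hand": 1, "xyz": [-0.2, 0.1, 5.5], "delta_rot": [-0.01, 0.006, 0]},
    {"hand": 1, "xyz": [-0.2, 0.1, 8.0], "delta_rot": [-0.01, 0.006, 0]},
    {"hand": 1, "xyz": [-0.2, 0.1, 9.5], "delta_rot": [-0.01, 0.006, 0]},
    {"hand": 1, "xyz": [-0.2, 0.1, 10.2], "delta_rot": [-0.01, 0.006, 0]},
    {"hand": 1, "xyz": [-0.2, 0.1, 10.2], "delta_rot": [-0.01, 0.006, 0]},
    {"hand": 0, "xyz": [-0.2, 0.1, 10.2], "delta_rot": [-0.01, 0.006, 0]},
    {"hand": 0, "xyz": [-0.2, 0.1, 10.2], "delta_rot": [-0.01, 0.006, 0]},
    {"hand": 0, "xyz": [-0.2, 0.1, 10.2], "delta_rot": [-0.01, 0.006, 0]},
    {"hand": 0, "xyz": [-0.2, 0.1, 10.2], "delta_rot": [-0.01, 0.006, 0]},
    {"hand": 0, "xyz": [-0.2, 0.1, 10.2], "delta_rot": [-0.01, 0.006, 0]},
    {"hand": 0, "xyz": [-0.2, 0.1, 10.2], "delta_rot": [-0.01, 0.006, 0]},
  ],
)

```text
clock: 10.18
position: [432.4, 326.5, 187.4]
ee_rot: [0.694, 0.72, 0.006, 0.0]
contact_force: [-0.4, 2.0, 4.9]
gripper_width: 57.9
```

```bash
python3 - <<'E'
from dial import *
b=T(Q,[-20,100,0])
plan([("up",b+[0,0,340],down(92))])
E
```

```text
t 10.18 pos [432.4 326.5 187.4] psi 92.1 j [0.95, 0.3, -0.3, 0.0, -0.96, -2.48] w 57.9 F [-0.4  2.   4.9]
up "xyz": [0.22, 0.01, -15.26] "delta_rot": [0.009, -0.008, 0.001] dist 153 ang 1
```

apply_moves(
  steps=[
    {"hand": 0, "xyz": [0, 0, -1], "delta_rot": [0, 0, 0]},
    {"hand": 0, "xyz": [0, 0, -2.5], "delta_rot": [0, 0, 0]},
    {"hand": 0, "xyz": [0, 0, -4.5], "delta_rot": [0, 0, 0]},
    {"hand": 0, "xyz": [0, 0, -6.5], "delta_rot": [0, 0, 0]},
    {"hand": 0, "xyz": [0, 0, -8.5], "delta_rot": [0, 0, 0]},
    {"hand": 0, "xyz": [0, 0, -10.5], "delta_rot": [0, 0, 0]},
    {"hand": 0, "xyz": [0, 0, -12.5], "delta_rot": [0, 0, 0]},
    {"hand": 0, "xyz": [0, 0, -14.5], "delta_rot": [0, 0, 0]},
    {"hand": 0, "xyz": [0, 0, -15], "delta_rot": [0, 0, 0]},
    {"hand": 0, "xyz": [0, 0, -15], "delta_rot": [0, 0, 0]},
  ],
)

```text
clock: 11.02
position: [430.7, 324.7, 337.2]
ee_rot: [0.694, 0.72, 0.005, 0.0]
contact_force: [-0.4, -0.0, -0.7]
gripper_width: 58.3
```

```bash
python3 - <<'E'
from dial import *
plan([("m1",[500,150,335],down(92)),("m2",[500,-150,335],down(92)),("tub",[376.5,-333,335],down(92))])
p=get_image("side");cv2.imwrite("pics/s4.png",p["frame"])
E
```

```text
t 11.02 pos [430.7 324.7 337.2] psi 92.0 j [0.95, 0.18, -0.06, 0.0, -1.31, -2.48] w 58.3 F [-0.4 -0.  -0.7]
m1 "xyz": [-17.71, 6.3, 0.15] "delta_rot": [0.008, -0.007, 0.001] dist 188 ang 1
m2 "xyz": [-47.69, 5.24, -0.06] "delta_rot": [0.008, -0.007, 0.001] dist 480 ang 1
tub "xyz": [-65.54, -7.75, -0.28] "delta_rot": [0.008, -0.007, 0.001] dist 660 ang 1
```

View pics/s4.png

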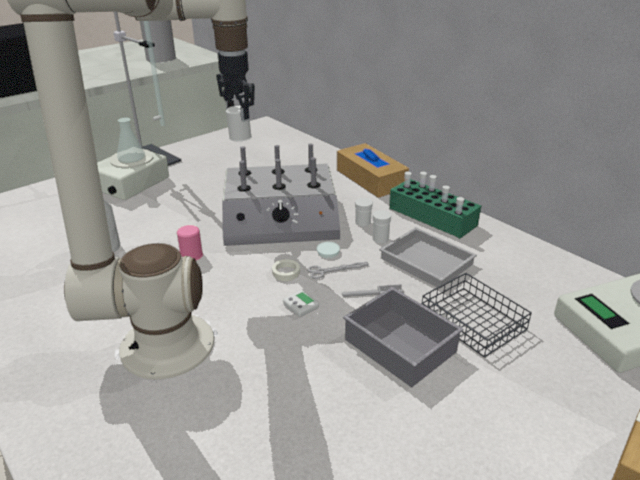

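The beaker is off the peg and held. Carrying it to the tub.

apply_moves(
  steps=[
    {"hand": 0, "xyz": [-2, 0.7, 0.1], "delta_rot": [0, 0, 0]},
    {"hand": 0, "xyz": [-5, 1.8, 0.1], "delta_rot": [0, 0, 0]},
    {"hand": 0, "xyz": [-8.5, 3, 0.1], "delta_rot": [0, 0, 0]},
    {"hand": 0, "xyz": [-12, 4.3, 0.1], "delta_rot": [0, 0, 0]},
    {"hand": 0, "xyz": [-15.5, 5.5, 0.1], "delta_rot": [0.008, -0.007, 0]},
    {"hand": 0, "xyz": [-19, 6.3, 0.1], "delta_rot": [0.008, -0.007, 0]},
    {"hand": 0, "xyz": [-22.7, 6.3, 0.1], "delta_rot": [0.008, -0.007, 0]},
    {"hand": 0, "xyz": [-26.5, 6, 0], "delta_rot": [0.008, -0.007, 0]},
    {"hand": 0, "xyz": [-30.3, 5.8, 0], "delta_rot": [0.008, -0.007, 0]},
    {"hand": 0, "xyz": [-34, 5.5, 0], "delta_rot": [0.008, -0.007, 0]},
    {"hand": 0, "xyz": [-37.5, 5, 0], "delta_rot": [0.008, -0.007, 0]},
    {"hand": 0, "xyz": [-40.5, 4, 0], "delta_rot": [0.008, -0.007, 0]},
  ],
)

```text
clock: 12.07
position: [484.1, -80.6, 331.8]
ee_rot: [0.695, 0.719, -0.003, -0.001]
contact_force: [0.3, -0.5, -1.3]
gripper_width: 57.9
```

```bash
python3 - <<'E'
from dial import *
plan([("tub",[376.5,-333,300],down(92)),("tub2",[376.5,-333,200],down(92))])
E
```

```text
t 12.07 pos [484.1 -80.6 331.8] psi 92.0 j [0.17, 0.11, -0.17, 0.0, -1.3, -1.7] w 57.9 F [ 0.3 -0.5 -1.3]
tub "xyz": [-24.84, -11.61, 3.31] "delta_rot": [-0.006, 0.002, -0.0] dist 276 ang 0
tub2 "xyz": [-24.82, -11.54, 13.31] "delta_rot": [-0.006, 0.002, -0.0] dist 304 ang 0
```

apply_moves(
  steps=[
    {"hand": 0, "xyz": [-3, -1.2, 0.3], "delta_rot": [0, 0, 0]},
    {"hand": 0, "xyz": [-6.2, -2.7, 0.8], "delta_rot": [0, 0, 0]},
    {"hand": 0, "xyz": [-9.5, -4.3, 1.3], "delta_rot": [0, 0, 0]},
    {"hand": 0, "xyz": [-13, -6, 1.8], "delta_rot": [0, 0, 0]},
    {"hand": 0, "xyz": [-16.5, -7.6, 2.3], "delta_rot": [0, 0, 0]},
    {"hand": 0, "xyz": [-20, -9.3, 2.8], "delta_rot": [-0.006, 0, 0]},
    {"hand": 0, "xyz": [-23, -10.8, 3.3], "delta_rot": [-0.006, 0, 0]},
    {"hand": 0, "xyz": [-24.8, -11.6, 4], "delta_rot": [-0.006, 0, 0]},
    {"hand": 0, "xyz": [-24.8, -11.6, 6], "delta_rot": [-0.006, 0, 0]},
    {"hand": 0, "xyz": [-24.8, -11.6, 9], "delta_rot": [-0.006, 0, 0]},
    {"hand": 0, "xyz": [-24.8, -11.6, 12], "delta_rot": [-0.006, 0, 0]},
    {"hand": 0, "xyz": [-24.8, -11.6, 13.3], "delta_rot": [-0.006, 0, 0]},
  ],
)

```text
clock: 13.07
position: [374.3, -329.2, 196.2]
ee_rot: [0.695, 0.719, -0.0, -0.003]
contact_force: [-0.7, 0.8, -0.8]
gripper_width: 58.1
```

```bash
python3 - <<'E'
from dial import *
plan([("place",[376.5,-333,78],down(92))])
p=get_image("top");crop(p,310,100,550,315,"t5.png")
E
```

```text
t 13.07 pos [ 374.3 -329.2  196.2] psi 91.9 j [-0.4, 0.23, -0.38, -0.0, -0.97, -1.14] w 58.1 F [-0.7  0.8 -0.8]
place "xyz": [-0.44, 0.26, 11.81] "delta_rot": [-0.005, -0.004, -0.001] dist 118 ang 0
```

View pics/t5.png

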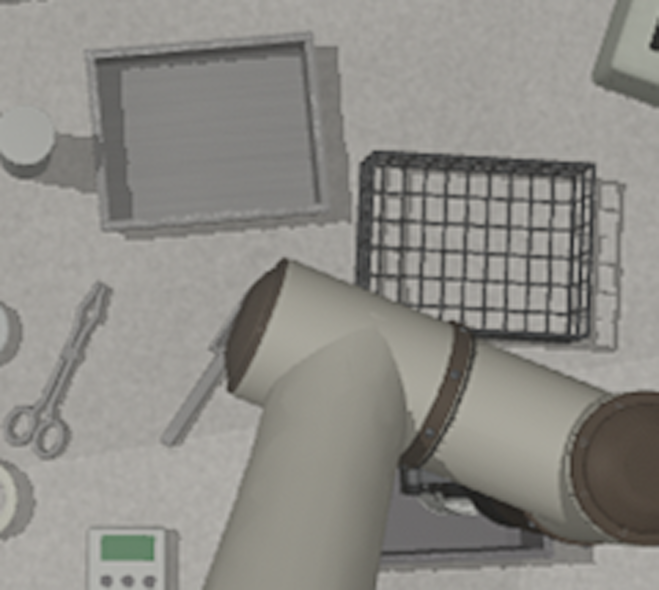

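apply_moves(
  steps=[
    {"hand": 0, "xyz": [-0.4, 0.25, 2], "delta_rot": [-0.005, 0, 0]},
    {"hand": 0, "xyz": [-0.4, 0.25, 4], "delta_rot": [-0.005, 0, 0]},
    {"hand": 0, "xyz": [-0.4, 0.25, 6], "delta_rot": [-0.005, 0, 0]},
    {"hand": 0, "xyz": [-0.4, 0.25, 8], "delta_rot": [-0.005, 0, 0]},
    {"hand": 0, "xyz": [-0.4, 0.25, 9.8], "delta_rot": [-0.005, 0, 0]},
    {"hand": 0, "xyz": [-0.4, 0.25, 11], "delta_rot": [-0.005, 0, 0]},
    {"hand": 0, "xyz": [-0.4, 0.25, 11.5], "delta_rot": [-0.005, 0, 0]},
    {"hand": 0, "xyz": [-0.4, 0.25, 11.7], "delta_rot": [-0.005, 0, 0]},
    {"hand": 0, "xyz": [-0.4, 0.25, 11.7], "delta_rot": [-0.005, 0, 0]},
  ],
)

```text
clock: 13.87
position: [380.9, -335.0, 84.7]
ee_rot: [0.694, 0.72, 0.002, 0.004]
contact_force: [0.8, -0.2, -1.3]
gripper_width: 57.8
```

```bash
python3 - <<'E'
from dial import *
plan([("place",[376.5,-333,77],down(92))])
E
```

```text
t 13.87 pos [ 380.9 -335.    84.7] psi 92.1 j [-0.4, 0.38, -0.5, -0.0, -0.69, -1.13] w 57.8 F [ 0.8 -0.2 -1.3]
place "xyz": [0.21, -0.44, 0.77] "delta_rot": [0.008, 0.002, 0.001] dist 9 ang 0
```

apply_moves(
  steps=[
    {"hand": 0, "xyz": [0, -0.2, 0.3], "delta_rot": [0, 0, 0]},
    {"hand": 0, "xyz": [0, -0.2, 0.3], "delta_rot": [0, 0, 0]},
    {"hand": 0, "xyz": [0, -0.2, 0.3], "delta_rot": [0, 0, 0]},
  ],
)

```text
clock: 14.12
position: [379.1, -335.2, 82.5]
ee_rot: [0.694, 0.72, 0.003, 0.004]
contact_force: [0.3, 0.4, -0.2]
gripper_width: 58.1
```

```bash
python3 - <<'E'
from dial import *
plan([("place",[376.5,-333,77],down(92))])
E
```

```text
t 14.12 pos [ 379.1 -335.2   82.5] psi 92.0 j [-0.4, 0.38, -0.5, -0.0, -0.68, -1.13] w 58.1 F [ 0.3  0.4 -0.2]
place "xyz": [0.23, -0.26, 0.54] "delta_rot": [0.01, 0.003, 0.001] dist 6 ang 1
```

apply_moves(
  steps=[
    {"hand": 0, "xyz": [0, -0.1, 0.3], "delta_rot": [0.007, 0, 0]},
    {"hand": 0, "xyz": [0, -0.1, 0.5], "delta_rot": [0.007, 0, 0]},
    {"hand": 0, "xyz": [0, -0.1, 0.5], "delta_rot": [0.007, 0, 0]},
    {"hand": 0, "xyz": [0, -0.1, 0.5], "delta_rot": [0.007, 0, 0]},
  ],
)

```text
clock: 14.45
position: [378.8, -335.5, 78.7]
ee_rot: [0.694, 0.72, 0.0, 0.002]
contact_force: [-1.7, 1.9, 9.7]
gripper_width: 58.2
```

apply_moves(
  steps=[
    {"hand": 0.95, "xyz": [0, 0, 0], "delta_rot": [0, 0, 0]},
    {"hand": 0.95, "xyz": [0, 0, 0], "delta_rot": [0, 0, 0]},
    {"hand": 0.95, "xyz": [0, 0, 0], "delta_rot": [0, 0, 0]},
    {"hand": 0.95, "xyz": [0, 0, 0], "delta_rot": [0, 0, 0]},
    {"hand": 0.95, "xyz": [0, 0, -1], "delta_rot": [0, 0, 0]},
    {"hand": 0.95, "xyz": [0, 0, -3], "delta_rot": [0, 0, 0]},
    {"hand": 0.95, "xyz": [0, 0, -6], "delta_rot": [0, 0, 0]},
    {"hand": 0.95, "xyz": [0, 0, -10], "delta_rot": [0, 0, 0]},
    {"hand": 0.95, "xyz": [0, 0, -14], "delta_rot": [0, 0, 0]},
    {"hand": 0.95, "xyz": [0, 0, -18], "delta_rot": [0, 0, 0]},
    {"hand": 0.95, "xyz": [0, 0, -18], "delta_rot": [0, 0, 0]},
  ],
)

```text
clock: 15.37
position: [381.0, -337.2, 265.7]
ee_rot: [0.694, 0.72, 0.001, 0.01]
contact_force: [0.8, -0.1, 1.2]
gripper_width: 81.1
```

```bash
python3 - <<'E'
from dial import *
plan([])
p=get_image("side");crop(p,290,190,540,390,"s6.png")
for l in("jar1","tongs_tip","tongs_end","scoop_tip","scoop_end","beaker1"): print(l,[(r["xyz"],round(r["confidence"],2)) for r in nets.pinpoint(p,l)[:3]])
p=get_image("top");cv2.imwrite("pics/t6.png",p["frame"])
for l in("jar1","tongs_tip","tongs_end","scoop_tip","scoop_end"): print(l,[(r["xyz"],round(r["confidence"],2)) for r in nets.pinpoint(p,l)[:3]])
# jar cap circles
s=1
E
```

```text
t 15.37 pos [ 381.  -337.2  265.7] psi 92.1 j [-0.4, 0.17, -0.27, 0.01, -1.12, -1.13] w 81.1 F [ 0.8 -0.1  1.2]
jar1 [([658.5, -1.3, -0.2], 0.67), ([682.6, 91.3, -0.9], 0.59), ([464.8, -165.2, -1.3], 0.53)]
tongs_tip []
tongs_end [([396.6, -0.7, 5.7], 0.54), ([471.9, -35.9, -0.5], 0.29)]
scoop_tip [([525.2, -208.6, 5.8], 0.87)]
scoop_end [([398.6, -120.4, 7.0], 0.69), ([529.9, 288.3, -3.9], 0.63)]
beaker1 [([381.2, -337.5, 1.4], 0.96), ([210.7, 270.1, 4.6], 0.87)]
jar1 [([687.1, 92.2, 0.4], 0.97), ([658.3, -4.6, -0.6], 0.75)]
tongs_tip [([539.0, -66.7, 4.8], 0.63)]
tongs_end [([397.1, 0.5, 6.6], 0.62)]
scoop_tip [([523.5, -202.7, 0.2], 0.8), ([473.6, -35.9, -0.9], 0.48)]
scoop_end [([401.7, -118.3, 1.3], 0.61)]
```

View pics/s6.png

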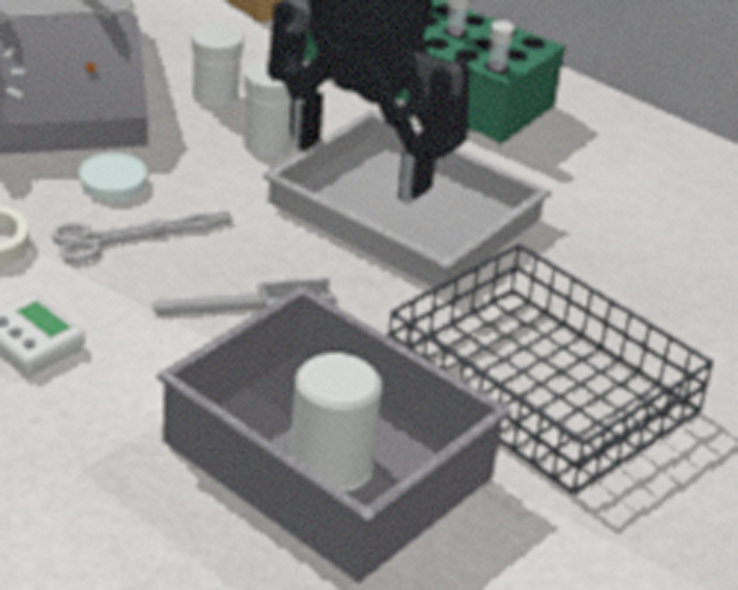

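View pics/t6.png

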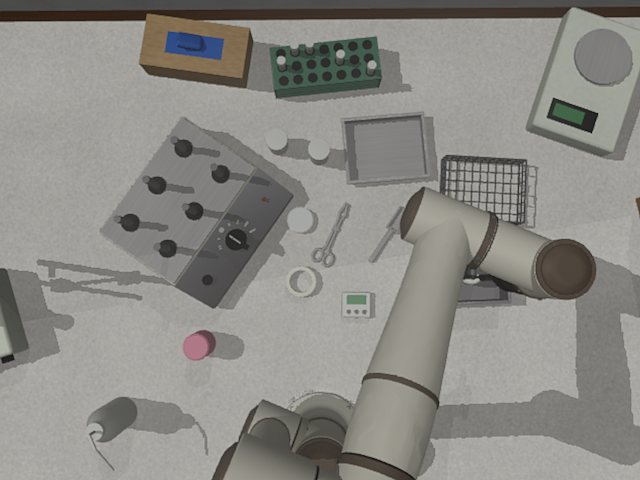

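The side view shows the beaker standing mouth down in the tub. Now the jars.

```bash
python3 - <<'E'
from h import *
p=get_image("top");crop(p,255,120,345,170,"jt.png")
p=get_image("side");crop(p,340,185,410,255,"js.png")
E
```

```text
(no output)
```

View pics/jt.png

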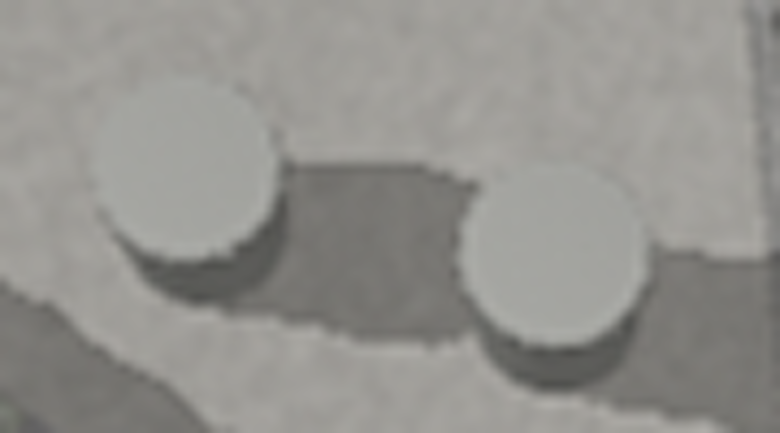

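View pics/js.png

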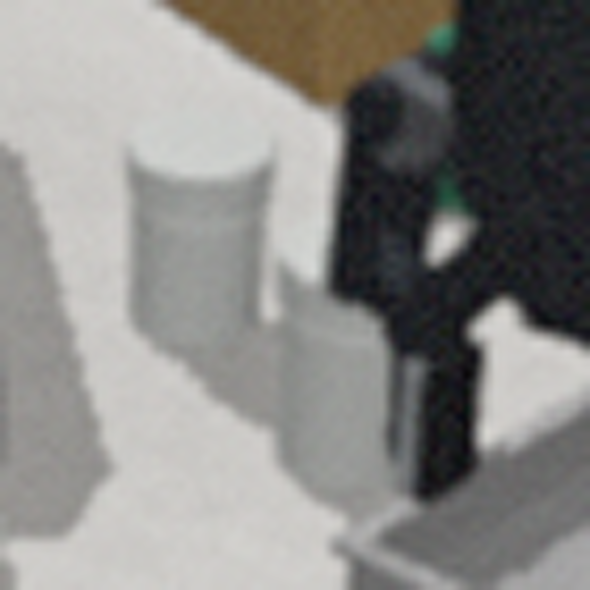

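```bash
python3 - <<'E'
from dial import *
p=get_image("top"); s=780/90
ps=get_image("side")
for c in((187,168),(554,255)):
    for z in(70,80):
        X=onplane(p,c[0]/s+255,c[1]/s+120,z); print(z,X, (proj(ps,X)-[340,185])*590/70, (proj(ps,X*[1,1,0])-[340,185])*590/70)
plan([])
E
```

```text
70 [679.1  90.8  70. ] [[190.2 144.6]] [[183.1 321.4]]
80 [676.7  90.1  80. ] [[187.6 121.6]] [[179.6 324.4]]
70 [655.   -5.3  70. ] [[343.8 275.7]] [[332.8 457.7]]
80 [652.8  -5.2  80. ] [[340.5 251.2]] [[328.1 460. ]]
t 16.22 pos [ 377.7 -334.7  256.9] psi 92.0 j [-0.4, 0.18, -0.28, 0.0, -1.12, -1.13] w 81.1 F [ 0.6  0.  -0.6]
```

```bash
python3 - <<'E'
from h import *
f=cv2.imread("pics/s4.png");crop({"frame":f},340,185,410,255,"js2.png")
E
```

```text
(no output)
```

View pics/js2.png

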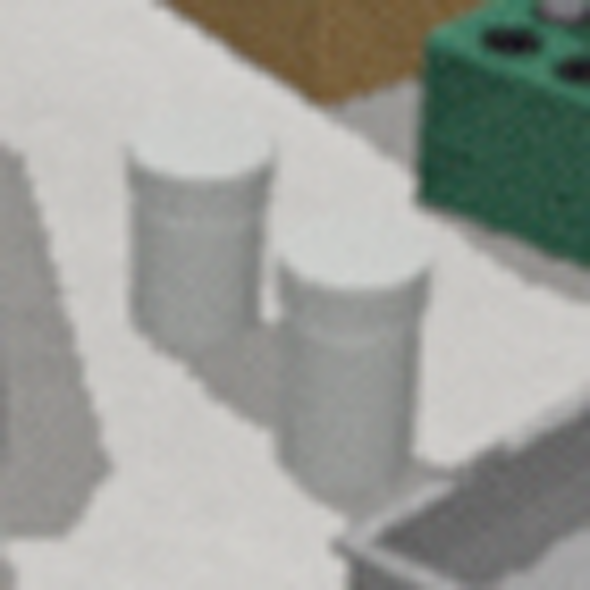

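```bash
python3 - <<'E'
from dial import *
plan([("aboveB",[655,-4,170],down(176.5)),("gripB",[655,-4,73],down(176.5))])
E
```

```text
t 16.22 pos [ 377.7 -334.7  256.9] psi 92.0 j [-0.4, 0.18, -0.28, 0.0, -1.12, -1.13] w 81.1 F [ 0.6  0.  -0.6]
aboveB "xyz": [32.08, 28.88, 8.68] "delta_rot": [0.0, 0.003, -1.474] dist 440 ang 84
gripB "xyz": [32.1, 28.86, 18.38] "delta_rot": [0.0, 0.003, -1.474] dist 469 ang 84
```

apply_moves(
  steps=[
    {"hand": 1, "xyz": [32.1, 28.9, 3], "delta_rot": [0, 0.003, -1.474]},
    {"hand": 1, "xyz": [32.1, 28.9, 3], "delta_rot": [0, 0.003, -1.474]},
    {"hand": 1, "xyz": [32.1, 28.9, 3], "delta_rot": [0, 0.003, -1.474]},
    {"hand": 1, "xyz": [32.1, 28.9, 3], "delta_rot": [0, 0.003, -1.474]},
    {"hand": 1, "xyz": [32.1, 28.9, 3], "delta_rot": [0, 0.003, -1.474]},
    {"hand": 1, "xyz": [32.1, 28.9, 3], "delta_rot": [0, 0.003, -1.474]},
    {"hand": 1, "xyz": [32.1, 28.9, 3], "delta_rot": [0, 0.003, -1.474]},
    {"hand": 1, "xyz": [32.1, 28.9, 3], "delta_rot": [0, 0.003, -1.474]},
    {"hand": 1, "xyz": [32.1, 28.9, 3], "delta_rot": [0, 0.003, -1.474]},
    {"hand": 1, "xyz": [32.1, 28.9, 3], "delta_rot": [0, 0.003, -1.474]},
    {"hand": 1, "xyz": [32.1, 28.9, 6], "delta_rot": [0, 0.003, -1.474]},
    {"hand": 1, "xyz": [32.1, 28.9, 8], "delta_rot": [0, 0.003, -1.474]},
  ],
)

```text
clock: 17.22
position: [657.4, -0.1, 174.7]
ee_rot: [0.026, 1.0, 0.0, 0.001]
contact_force: [-0.4, -0.3, -1.5]
gripper_width: 85.5
```

```bash
python3 - <<'E'
from dial import *
plan([("gripB",[655,-4,73],down(176.5))])
p=get_image("side");crop(p,320,130,440,250,"s7.png")
E
```

```text
t 17.22 pos [657.4  -0.1 174.7] psi 177.0 j [0.25, 0.5, -0.01, -0.0, -1.06, -0.3] w 85.5 F [-0.4 -0.3 -1.5]
gripB "xyz": [0.24, -0.41, 10.17] "delta_rot": [0.001, 0.001, 0.01] dist 102 ang 1
```

View pics/s7.png

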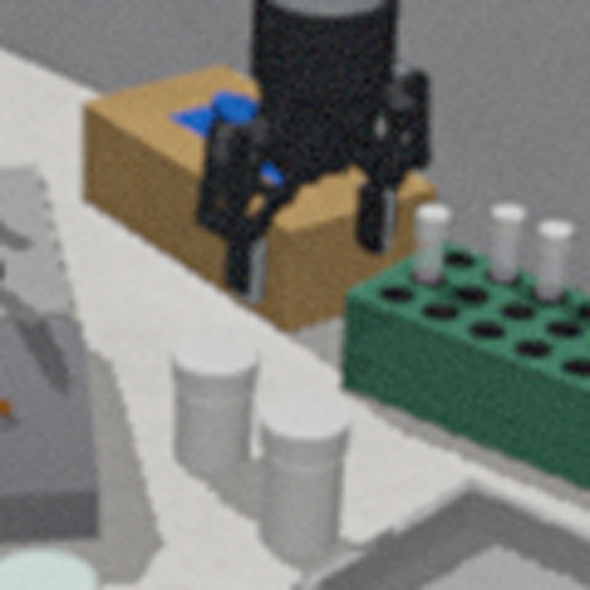

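```bash
python3 - <<'E'
from dial import *
p=get_image("top")
for u,v in((272,97),(320,93),(380,88)): print(onplane(p,u,v,0),onplane(p,u,v,60))
E
```

```text
[799.4 106.    0. ] [780.5 101.3  60. ]
[808.1  -9.8   0. ] [788.8  -9.3  60. ]
[ 819.  -154.9    0. ] [ 799.2 -148.    60. ]
```

apply_moves(
  steps=[
    {"hand": 1, "xyz": [0.2, -0.4, 3], "delta_rot": [0, 0, 0.01]},
    {"hand": 1, "xyz": [0.2, -0.4, 6], "delta_rot": [0, 0, 0.01]},
    {"hand": 1, "xyz": [0.2, -0.4, 8.5], "delta_rot": [0, 0, 0.01]},
    {"hand": 1, "xyz": [0.2, -0.4, 10.2], "delta_rot": [0, 0, 0.01]},
    {"hand": 1, "xyz": [0.2, -0.4, 10.2], "delta_rot": [0, 0, 0.01]},
    {"hand": 0, "xyz": [0.2, -0.4, 10.2], "delta_rot": [0, 0, 0.01]},
    {"hand": 0, "xyz": [0.2, -0.4, 10.2], "delta_rot": [0, 0, 0.01]},
    {"hand": 0, "xyz": [0.2, -0.4, 10.2], "delta_rot": [0, 0, 0.01]},
    {"hand": 0, "xyz": [0.2, -0.4, 10.2], "delta_rot": [0, 0, 0.01]},
    {"hand": 0, "xyz": [0.2, -0.4, 10.2], "delta_rot": [0, 0, 0.01]},
    {"hand": 0, "xyz": [0.2, -0.4, 10.2], "delta_rot": [0, 0, 0.01]},
    {"hand": 0, "xyz": [0.2, -0.4, 10.2], "delta_rot": [0, 0, 0.01]},
  ],
)

```text
clock: 18.32
position: [654.9, -7.6, 77.9]
ee_rot: [0.035, 0.999, 0.0, 0.003]
contact_force: [0.7, -1.3, 6.1]
gripper_width: 48.5
```

```bash
python3 - <<'E'
from dial import *
p=get_image("side");crop(p,320,130,440,250,"s8.png")
plan([("up",[655,-4,230],down(176.5))])
E
```

```text
t 18.37 pos [654.9  -7.6  77.9] psi 176.0 j [0.24, 0.59, -0.12, 0.0, -0.85, -0.31] w 48.4 F [1.1 0.  5.4]
up "xyz": [-0.07, 0.36, -15.21] "delta_rot": [0.0, 0.006, -0.009] dist 152 ang 1
```

View pics/s8.png

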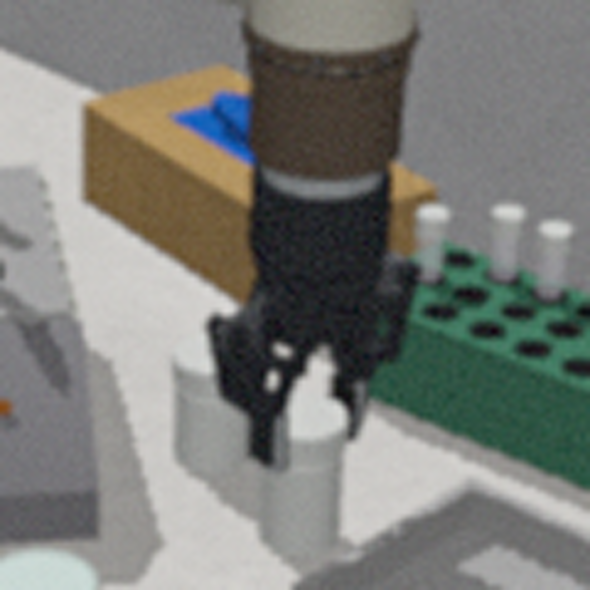

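Jar B (80 mm) is gripped, width 48.4. Lifting and carrying it to the basket.

```bash
python3 - <<'E'
from dial import *
plan([("up",[655,-4,230],down(176.5)),("bk",[560.5,-426,230],down(176.5)),("bk low",[560.5,-426,110],down(176.5))])
E
```

```text
t 18.37 pos [654.9  -7.6  77.9] psi 176.0 j [0.24, 0.59, -0.12, 0.0, -0.85, -0.31] w 48.4 F [1.1 0.  5.4]
up "xyz": [-0.07, 0.36, -15.21] "delta_rot": [0.0, 0.006, -0.009] dist 152 ang 1
bk "xyz": [6.38, -42.4, -15.26] "delta_rot": [0.0, 0.006, -0.009] dist 455 ang 1
bk low "xyz": [6.46, -42.4, -3.26] "delta_rot": [0.0, 0.006, -0.009] dist 430 ang 1
```

apply_moves(
  steps=[
    {"hand": 0, "xyz": [0, 0, -2], "delta_rot": [0, 0, 0]},
    {"hand": 0, "xyz": [0, 0, -5.5], "delta_rot": [0, 0, 0]},
    {"hand": 0, "xyz": [0, 0, -9], "delta_rot": [0, 0, 0]},
    {"hand": 0, "xyz": [0, 0, -12.5], "delta_rot": [0, 0, 0]},
    {"hand": 0, "xyz": [0, -1, -15], "delta_rot": [0, 0, 0]},
    {"hand": 0, "xyz": [0.5, -4, -15.2], "delta_rot": [0, 0, 0]},
    {"hand": 0, "xyz": [1, -7.5, -15.2], "delta_rot": [0, 0, 0]},
    {"hand": 0, "xyz": [1.6, -11, -15.2], "delta_rot": [0, 0, 0]},
    {"hand": 0, "xyz": [2.2, -14.5, -15.2], "delta_rot": [0, 0, 0]},
    {"hand": 0, "xyz": [2.8, -18, -15.2], "delta_rot": [0, 0, 0]},
    {"hand": 0, "xyz": [3.4, -22, -15.2], "delta_rot": [0, 0, 0]},
    {"hand": 0, "xyz": [3.8, -25, -15.2], "delta_rot": [0, 0, 0]},
  ],
)

```text
clock: 19.37
position: [595.9, -256.5, 227.2]
ee_rot: [0.036, 0.999, 0.0, 0.0]
contact_force: [0.3, 0.3, -1.3]
gripper_width: 48.1
```

```bash
python3 - <<'E'
from dial import *
plan([("bk",[560.5,-426,230],down(176.5)),("bk low",[560.5,-426,100],down(176.5))])
E
```

```text
t 19.37 pos [ 595.9 -256.5  227.2] psi 175.8 j [-0.16, 0.44, 0.03, -0.0, -1.16, 0.09] w 48.1 F [ 0.3  0.3 -1.3]
bk "xyz": [2.3, -17.16, -0.28] "delta_rot": [0.0, 0.0, -0.011] dist 173 ang 1
bk low "xyz": [2.3, -17.16, 12.72] "delta_rot": [0.0, 0.0, -0.011] dist 215 ang 1
```

apply_moves(
  steps=[
    {"hand": 0, "xyz": [0.4, -3, 0], "delta_rot": [0, 0, 0]},
    {"hand": 0, "xyz": [0.9, -6.5, 0], "delta_rot": [0, 0, 0]},
    {"hand": 0, "xyz": [1.4, -10, 0], "delta_rot": [0, 0, 0]},
    {"hand": 0, "xyz": [1.9, -13.5, 0], "delta_rot": [0, 0, 0]},
    {"hand": 0, "xyz": [2.2, -16, 0], "delta_rot": [0, 0, -0.01]},
    {"hand": 0, "xyz": [2.3, -17.1, 1], "delta_rot": [0, 0, -0.01]},
    {"hand": 0, "xyz": [2.3, -17.1, 4], "delta_rot": [0, 0, -0.01]},
    {"hand": 0, "xyz": [2.3, -17.1, 7], "delta_rot": [0, 0, -0.01]},
    {"hand": 0, "xyz": [2.3, -17.1, 10], "delta_rot": [0, 0, -0.01]},
    {"hand": 0, "xyz": [2.3, -17.1, 12], "delta_rot": [0, 0, -0.01]},
    {"hand": 0, "xyz": [2.3, -17.1, 12.7], "delta_rot": [0, 0, -0.01]},
    {"hand": 0, "xyz": [2.3, -17.1, 12.7], "delta_rot": [0, 0, -0.01]},
  ],
)

```text
clock: 20.37
position: [561.1, -422.0, 97.1]
ee_rot: [0.031, 1.0, 0.001, -0.002]
contact_force: [0.4, -0.7, -1.0]
gripper_width: 48.3
```

```bash
python3 - <<'E'
from dial import *
plan([("bk low",[560.5,-426,82],down(176.5))])
p=get_image("side");crop(p,340,190,560,390,"s9.png")
E
```

```text
t 20.37 pos [ 561.1 -422.    97.1] psi 176.5 j [-0.42, 0.64, 0.04, -0.0, -0.97, 0.35] w 48.3 F [ 0.4 -0.7 -1. ]
bk low "xyz": [0.02, -0.4, 1.51] "delta_rot": [0.002, -0.005, -0.0] dist 16 ang 0
```

View pics/s9.png

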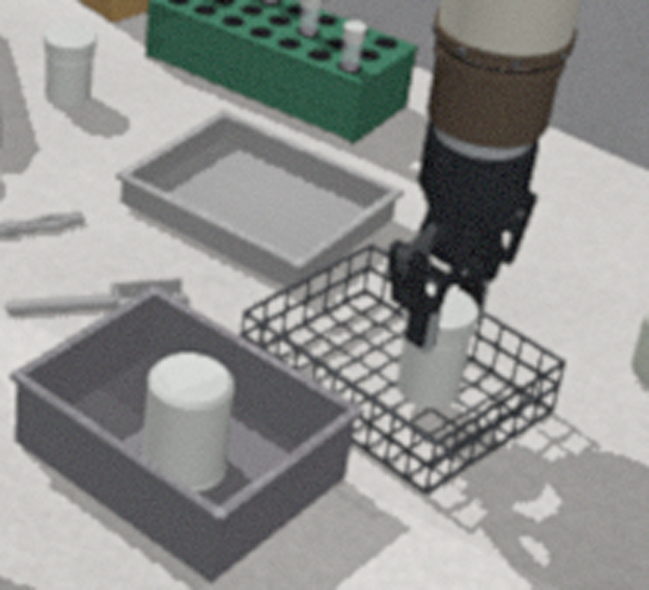

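apply_moves(
  steps=[
    {"hand": 0, "xyz": [0, -0.2, 0.6], "delta_rot": [0, 0, 0]},
    {"hand": 0, "xyz": [0, -0.2, 1.0], "delta_rot": [0, 0, 0]},
    {"hand": 0, "xyz": [0, -0.2, 1.3], "delta_rot": [0, 0, 0]},
    {"hand": 0, "xyz": [0, -0.2, 1.4], "delta_rot": [0, 0, 0]},
    {"hand": 0, "xyz": [0, -0.2, 1.4], "delta_rot": [0, 0, 0]},
    {"hand": 0, "xyz": [0, -0.2, 1.4], "delta_rot": [0, 0, 0]},
  ],
)

```text
clock: 20.92
position: [562.3, -425.4, 86.3]
ee_rot: [0.031, 1.0, -0.0, 0.0]
contact_force: [0.0, 0.3, -1.2]
gripper_width: 48.8
```

apply_moves(
  steps=[
    {"hand": 0, "xyz": [0, 0, 0.3], "delta_rot": [0, 0, 0]},
    {"hand": 0, "xyz": [0, 0, 0.4], "delta_rot": [0, 0, 0]},
    {"hand": 0, "xyz": [0, 0, 0.4], "delta_rot": [0, 0, 0]},
    {"hand": 0, "xyz": [0, 0, 0.4], "delta_rot": [0, 0, 0]},
  ],
)

```text
clock: 21.25
position: [562.2, -425.3, 82.0]
ee_rot: [0.03, 1.0, -0.0, 0.0]
contact_force: [0.0, 0.4, -0.9]
gripper_width: 48.3
```

apply_moves(
  steps=[
    {"hand": 0, "xyz": [0, 0, 0.2], "delta_rot": [0, 0, 0]},
    {"hand": 0, "xyz": [0, 0, 0.2], "delta_rot": [0, 0, 0]},
    {"hand": 0, "xyz": [0, 0, 0.2], "delta_rot": [0, 0, 0]},
  ],
)

```text
clock: 21.5
position: [562.3, -425.7, 81.8]
ee_rot: [0.03, 1.0, -0.001, 0.0]
contact_force: [-1.4, 1.3, 6.5]
gripper_width: 48.0
```

Contact. Release and lift.

apply_moves(
  steps=[
    {"hand": 0.85, "xyz": [0, 0, 0], "delta_rot": [0, 0, 0]},
    {"hand": 0.85, "xyz": [0, 0, 0], "delta_rot": [0, 0, 0]},
    {"hand": 0.85, "xyz": [0, 0, 0], "delta_rot": [0, 0, 0]},
    {"hand": 0.85, "xyz": [0, 0, 0], "delta_rot": [0, 0, 0]},
    {"hand": 0.85, "xyz": [0, 0, -1.5], "delta_rot": [0, 0, 0]},
    {"hand": 0.85, "xyz": [0, 0, -4], "delta_rot": [0, 0, 0]},
    {"hand": 0.85, "xyz": [0, 0, -8], "delta_rot": [0, 0, 0]},
    {"hand": 0.85, "xyz": [0, 0, -12], "delta_rot": [0, 0, 0]},
    {"hand": 0.85, "xyz": [-1, 4, -12], "delta_rot": [0, 0, 0]},
    {"hand": 0.85, "xyz": [-2, 8, -12], "delta_rot": [0, 0, 0]},
    {"hand": 0.85, "xyz": [-3, 12, -12], "delta_rot": [0, 0, 0]},
    {"hand": 1, "xyz": [-4, 16, -12], "delta_rot": [0, 0, 0]},
  ],
)

```text
clock: 22.5
position: [611.9, -266.6, 200.0]
ee_rot: [0.031, 1.0, -0.0, 0.0]
contact_force: [1.1, -0.3, -0.8]
gripper_width: 82.8
```

```bash
python3 - <<'E'
from dial import *
plan([("A up",[682,92,190],down(176.5))])
p=get_image("side");crop(p,340,190,560,390,"s10.png")
E
```

```text
t 22.50 pos [ 611.9 -266.6  200. ] psi 176.4 j [-0.17, 0.49, 0.05, -0.0, -1.12, 0.11] w 82.8 F [ 1.1 -0.3 -0.8]
A up "xyz": [-4.77, 36.23, 1.0] "delta_rot": [-0.0, 0.001, -0.001] dist 366 ang 0
```

View pics/s10.png

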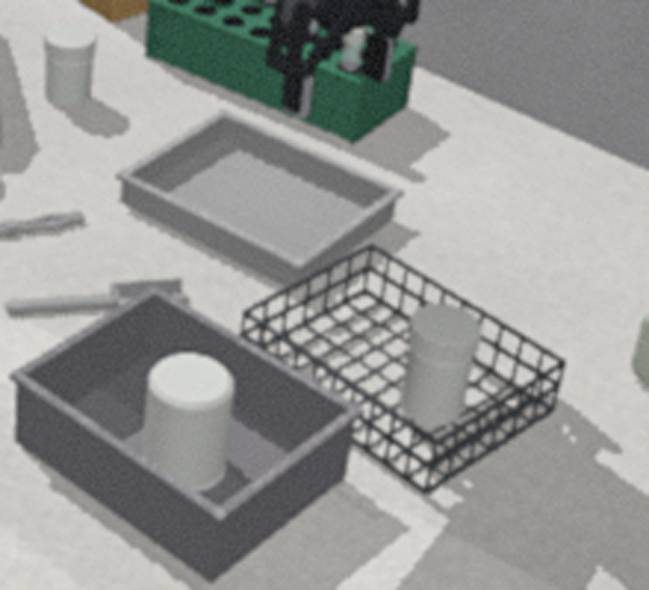

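Jar B stands upright in the basket (side crop (443,365)). Now jar A.

apply_moves(
  steps=[
    {"hand": 1, "xyz": [-4.8, 36.2, 1], "delta_rot": [0, 0, 0]},
    {"hand": 1, "xyz": [-4.8, 36.2, 1], "delta_rot": [0, 0, 0]},
    {"hand": 1, "xyz": [-4.8, 36.2, 1], "delta_rot": [0, 0, 0]},
    {"hand": 1, "xyz": [-4.8, 36.2, 1], "delta_rot": [0, 0, 0]},
    {"hand": 1, "xyz": [-4.8, 36.2, 1], "delta_rot": [0, 0, 0]},
    {"hand": 1, "xyz": [-4.8, 36.2, 1], "delta_rot": [0, 0, 0]},
    {"hand": 1, "xyz": [-4.8, 36.2, 1], "delta_rot": [0, 0, 0]},
    {"hand": 1, "xyz": [-4.8, 36.2, 1], "delta_rot": [0, 0, 0]},
    {"hand": 1, "xyz": [-4.8, 36.2, 1], "delta_rot": [0, 0, 0]},
    {"hand": 1, "xyz": [-4.8, 36.2, 1], "delta_rot": [0, 0, 0]},
    {"hand": 1, "xyz": [-4.8, 36.2, 4], "delta_rot": [0, 0, 0]},
    {"hand": 1, "xyz": [-4.8, 36.2, 6], "delta_rot": [0, 0, 0]},
  ],
)

```text
clock: 23.55
position: [681.8, 91.2, 138.9]
ee_rot: [0.03, 1.0, 0.0, 0.0]
contact_force: [-1.8, -1.2, -1.1]
gripper_width: 85.2
```

```bash
python3 - <<'E'
from dial import *
plan([("A",[682,92,63],down(176.5))])
p=get_image("side");crop(p,320,130,440,250,"s11.png")
E
```

```text
t 23.55 pos [681.8  91.2 138.9] psi 176.6 j [0.37, 0.58, 0.03, -0.0, -1.02, -0.43] w 85.2 F [-1.8 -1.2 -1.1]
A "xyz": [-0.01, 0.08, 7.59] "delta_rot": [0.001, 0.001, 0.001] dist 76 ang 0
```

View pics/s11.png

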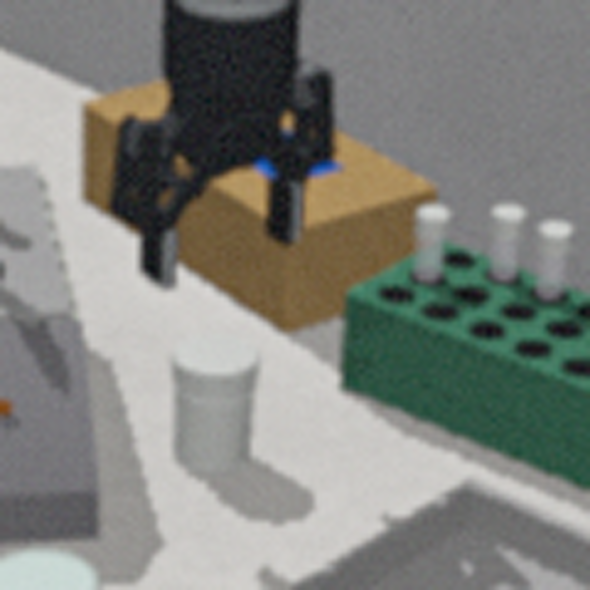

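apply_moves(
  steps=[
    {"hand": 1, "xyz": [0, 0.1, 2.5], "delta_rot": [0, 0, 0]},
    {"hand": 1, "xyz": [0, 0.1, 5], "delta_rot": [0, 0, 0]},
    {"hand": 1, "xyz": [0, 0.1, 7], "delta_rot": [0, 0, 0]},
    {"hand": 1, "xyz": [0, 0.1, 7.6], "delta_rot": [0, 0, 0]},
    {"hand": 1, "xyz": [0, 0.1, 7.6], "delta_rot": [0, 0, 0]},
    {"hand": 0, "xyz": [0, 0.1, 7.6], "delta_rot": [0, 0, 0]},
    {"hand": 0, "xyz": [0, 0.1, 7.6], "delta_rot": [0, 0, 0]},
    {"hand": 0, "xyz": [0, 0.1, 7.6], "delta_rot": [0, 0, 0]},
    {"hand": 0, "xyz": [0, 0.1, 7.6], "delta_rot": [0, 0, 0]},
    {"hand": 0, "xyz": [0, 0.1, 7.6], "delta_rot": [0, 0, 0]},
    {"hand": 0, "xyz": [0, 0.1, 7.6], "delta_rot": [0, 0, 0]},
    {"hand": 0, "xyz": [0, 0.1, 7.6], "delta_rot": [0, 0, 0]},
  ],
)

```text
clock: 24.6
position: [683.2, 91.7, 66.2]
ee_rot: [0.03, 1.0, 0.0, 0.002]
contact_force: [-1.2, 0.6, 6.6]
gripper_width: 48.5
```

```bash
python3 - <<'E'
from dial import *
plan([("bk",[565.5,-342,210],down(176.5))])
E
```

```text
t 24.60 pos [683.2  91.7  66.2] psi 176.5 j [0.37, 0.65, -0.03, 0.0, -0.88, -0.43] w 48.5 F [-1.2  0.6  6.6]
bk "xyz": [9.07, -43.99, -14.45] "delta_rot": [0.001, 0.004, 0.001] dist 472 ang 0
```

apply_moves(
  steps=[
    {"hand": 0, "xyz": [0, 0, -2], "delta_rot": [0, 0, 0]},
    {"hand": 0, "xyz": [0, 0, -5.5], "delta_rot": [0, 0, 0]},
    {"hand": 0, "xyz": [0, 0, -9], "delta_rot": [0, 0, 0]},
    {"hand": 0, "xyz": [0, 0, -12.5], "delta_rot": [0, 0, 0]},
    {"hand": 0, "xyz": [0.3, -1.5, -14.4], "delta_rot": [0, 0, 0]},
    {"hand": 0, "xyz": [1, -4.9, -14.4], "delta_rot": [0, 0, 0]},
    {"hand": 0, "xyz": [1.7, -8.3, -14.4], "delta_rot": [0, 0, 0]},
    {"hand": 0, "xyz": [2.4, -11.7, -14.4], "delta_rot": [0, 0, 0]},
    {"hand": 0, "xyz": [3.1, -15.1, -14.4], "delta_rot": [0, 0, 0]},
    {"hand": 0, "xyz": [3.8, -18.5, -14.4], "delta_rot": [0, 0, 0]},
    {"hand": 0, "xyz": [4.5, -21.9, -14.4], "delta_rot": [0, 0, 0]},
    {"hand": 0, "xyz": [5.2, -25.3, -14.4], "delta_rot": [0, 0, 0]},
  ],
)

```text
clock: 25.6
position: [613.4, -159.3, 207.8]
ee_rot: [0.031, 1.0, 0.0, -0.0]
contact_force: [1.0, 0.1, -0.2]
gripper_width: 48.5
```

```bash
python3 - <<'E'
from dial import *
plan([("bk",[565.5,-342,90],down(176.5))])
E
```

```text
t 25.60 pos [ 613.4 -159.3  207.8] psi 176.5 j [0.0, 0.43, -0.03, -0.0, -1.1, -0.06] w 48.5 F [ 1.   0.1 -0.2]
bk "xyz": [3.67, -18.53, 11.77] "delta_rot": [0.0, -0.0, 0.0] dist 223 ang 0
```

apply_moves(
  steps=[
    {"hand": 0, "xyz": [0.6, -3, 0], "delta_rot": [0, 0, 0]},
    {"hand": 0, "xyz": [1.3, -6.5, 0], "delta_rot": [0, 0, 0]},
    {"hand": 0, "xyz": [2, -10, 0], "delta_rot": [0, 0, 0]},
    {"hand": 0, "xyz": [2.7, -13.5, 0], "delta_rot": [0, 0, 0]},
    {"hand": 0, "xyz": [3.3, -16.5, 0], "delta_rot": [0, 0, 0]},
    {"hand": 0, "xyz": [3.6, -18.3, 0.5], "delta_rot": [0, 0, 0]},
    {"hand": 0, "xyz": [3.65, -18.5, 2.5], "delta_rot": [0, 0, 0]},
    {"hand": 0, "xyz": [3.65, -18.5, 5.5], "delta_rot": [0, 0, 0]},
    {"hand": 0, "xyz": [3.65, -18.5, 8.5], "delta_rot": [0, 0, 0]},
    {"hand": 0, "xyz": [3.65, -18.5, 11], "delta_rot": [0, 0, 0]},
    {"hand": 0, "xyz": [3.65, -18.5, 12], "delta_rot": [0, 0, 0]},
    {"hand": 0, "xyz": [3.65, -18.5, 12], "delta_rot": [0, 0, 0]},
  ],
)

```text
clock: 26.6
position: [564.9, -339.7, 84.6]
ee_rot: [0.031, 1.0, 0.001, -0.003]
contact_force: [-0.0, -0.3, -1.4]
gripper_width: 48.1
```

```bash
python3 - <<'E'
from dial import *
plan([("bk",[565.5,-342,70],down(176.5))])
p=get_image("side");crop(p,340,190,560,390,"s12.png")
E
```

```text
t 26.60 pos [ 564.9 -339.7   84.6] psi 176.5 j [-0.3, 0.59, -0.1, -0.0, -0.89, 0.24] w 48.1 F [-0.  -0.3 -1.4]
bk "xyz": [-0.08, -0.23, 1.46] "delta_rot": [0.002, -0.006, -0.001] dist 15 ang 0
```

View pics/s12.png

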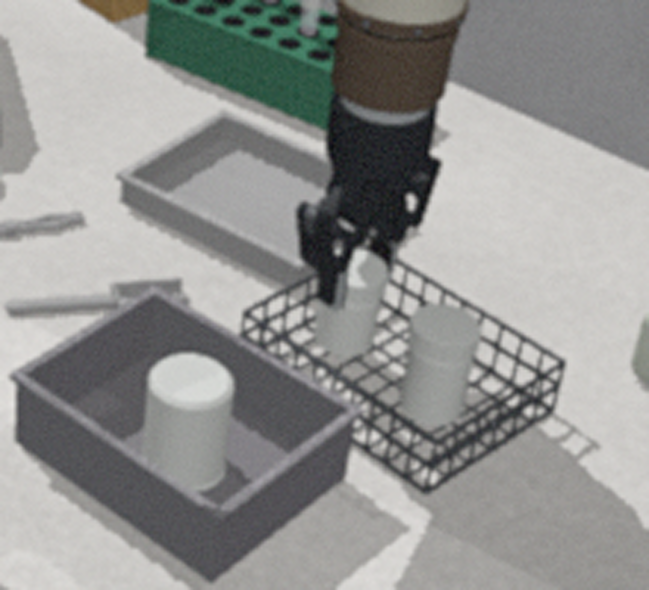

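apply_moves(
  steps=[
    {"hand": 0, "xyz": [0, -0.2, 0.6], "delta_rot": [0, 0, 0]},
    {"hand": 0, "xyz": [0, -0.2, 1.0], "delta_rot": [0, 0, 0]},
    {"hand": 0, "xyz": [0, -0.2, 1.3], "delta_rot": [0, 0, 0]},
    {"hand": 0, "xyz": [0, -0.2, 1.5], "delta_rot": [0, 0, 0]},
    {"hand": 0, "xyz": [0, -0.2, 1.5], "delta_rot": [0, 0, 0]},
    {"hand": 0, "xyz": [0, -0.2, 1.5], "delta_rot": [0, 0, 0]},
    {"hand": 0, "xyz": [0, -0.2, 1.5], "delta_rot": [0, 0, 0]},
  ],
)

```text
clock: 27.23
position: [566.9, -342.5, 73.2]
ee_rot: [0.03, 1.0, -0.0, 0.001]
contact_force: [-0.5, -0.8, -0.1]
gripper_width: 48.0
```

apply_moves(
  steps=[
    {"hand": 0, "xyz": [0, 0, 0.3], "delta_rot": [0, 0, 0]},
    {"hand": 0, "xyz": [0, 0, 0.4], "delta_rot": [0, 0, 0]},
    {"hand": 0, "xyz": [0, 0, 0.4], "delta_rot": [0, 0, 0]},
    {"hand": 0, "xyz": [0, 0, 0.4], "delta_rot": [0, 0, 0]},
  ],
)

```text
clock: 27.57
position: [567.3, -342.7, 70.2]
ee_rot: [0.03, 1.0, -0.001, 0.001]
contact_force: [-1.5, 0.7, 5.6]
gripper_width: 48.3
```

apply_moves(
  steps=[
    {"hand": 0.85, "xyz": [0, 0, 0], "delta_rot": [0, 0, 0]},
    {"hand": 0.85, "xyz": [0, 0, 0], "delta_rot": [0, 0, 0]},
    {"hand": 0.85, "xyz": [0, 0, 0], "delta_rot": [0, 0, 0]},
    {"hand": 0.85, "xyz": [0, 0, 0], "delta_rot": [0, 0, 0]},
    {"hand": 0.85, "xyz": [0, 0, -1.5], "delta_rot": [0, 0, 0]},
    {"hand": 0.85, "xyz": [0, 0, -4], "delta_rot": [0, 0, 0]},
    {"hand": 0.85, "xyz": [0, 0, -8], "delta_rot": [0, 0, 0]},
    {"hand": 0.85, "xyz": [0, 0, -12], "delta_rot": [0, 0, 0]},
    {"hand": 0.85, "xyz": [0, 0, -16], "delta_rot": [0, 0, 0]},
    {"hand": 0.85, "xyz": [0, 0, -18], "delta_rot": [0, 0, 0]},
    {"hand": 0.85, "xyz": [0, 0, -18], "delta_rot": [0, 0, 0]},
  ],
)

```text
clock: 28.48
position: [568.9, -343.7, 256.0]
ee_rot: [0.03, 1.0, -0.003, 0.006]
contact_force: [1.0, -0.2, 0.7]
gripper_width: 72.4
```

```bash
python3 - <<'E'
from dial import *
plan([])
ps=get_image("side");crop(ps,290,190,560,390,"s13.png")
p=get_image("top");crop(p,300,190,430,290,"t13.png")
for pp in(p,ps):
  for l in("tongs_tip","tongs_end","scoop_tip","scoop_end"): print(l,[(r["xyz"],round(r["confidence"],2)) for r in nets.pinpoint(pp,l)[:3]])
E
```

```text
t 28.48 pos [ 568.9 -343.7  256. ] psi 176.5 j [-0.3, 0.44, 0.11, 0.0, -1.22, 0.24] w 72.4 F [ 1.  -0.2  0.7]
tongs_tip [([542.4, -67.0, 6.2], 0.73), ([569.6, -343.0, 2.3], 0.19)]
tongs_end [([397.7, 3.7, 3.9], 0.61)]
scoop_tip []
scoop_end [([404.7, -121.6, 2.2], 0.54)]
tongs_tip [([396.6, -0.8, 5.2], 0.71), ([546.0, -71.4, 5.7], 0.68)]
tongs_end [([394.9, -4.3, 6.2], 0.71)]
scoop_tip [([522.5, -206.3, 5.7], 0.78), ([446.6, 175.8, 100.5], 0.22)]
scoop_end [([395.8, -118.9, 6.8], 0.72), ([472.3, -37.2, 1.9], 0.41), ([383.9, -340.3, 5.8], 0.18)]
```

View pics/s13.png

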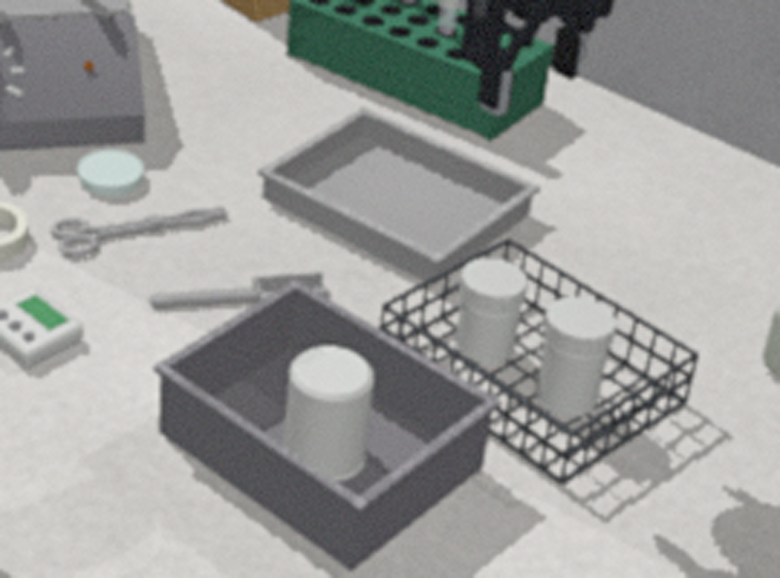

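View pics/t13.png

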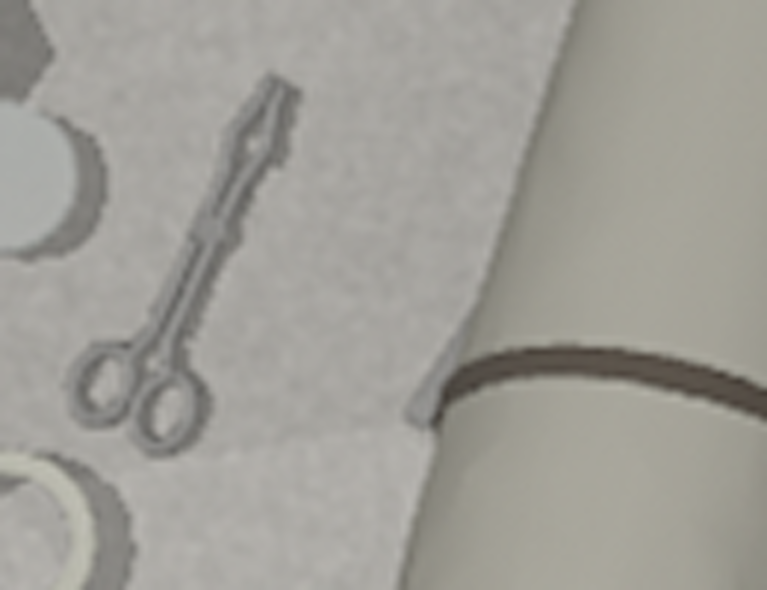

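Both jars are upright in the basket. Checking the scoop/tongs estimates against the picture.

```bash
python3 - <<'E'
from dial import *
p=get_image("top");f=cv2.imread("pics/top0.png")
ps=get_image("side");
def draw(pp,f,box,name):
    u0,v0,u1,v1=box;s=min(780/(u1-u0),590/(v1-v0));c=cv2.resize(f[v0:v1,u0:u1],None,fx=s,fy=s,interpolation=cv2.INTER_CUBIC)
    for a,b,z,col in(((400,-120),(524.5,-205),9,(0,0,255)),((397,-0.5),(542,-69),9,(255,0,0))):
        a=(proj(pp,[*a,z])[0]-[u0,v0])*s;b=(proj(pp,[*b,z])[0]-[u0,v0])*s
        cv2.line(c,tuple(int(x) for x in a),tuple(int(x) for x in b),col,1)
    cv2.imwrite("pics/"+name,c)
draw(p,f,(300,190,430,290),"ov_t.png"); draw(ps,ps["frame"],(290,240,420,310),"ov_s.png")
s=590/215
C=np.array([(85,48),(312,33),(330,207),(102,230)])/s+[310,100]
L=np.array([[75,95,30],[75,-95,30],[-75,-95,30],[-75,95,30]])
print(least_squares(lambda q:(proj(p,T(q,L))-C).ravel(),[500,-300,0.]).x.tolist())
E
```

```text
[667.6968535721345, -161.94483896548095, 0.07553920822080464]
```

View pics/ov_t.png

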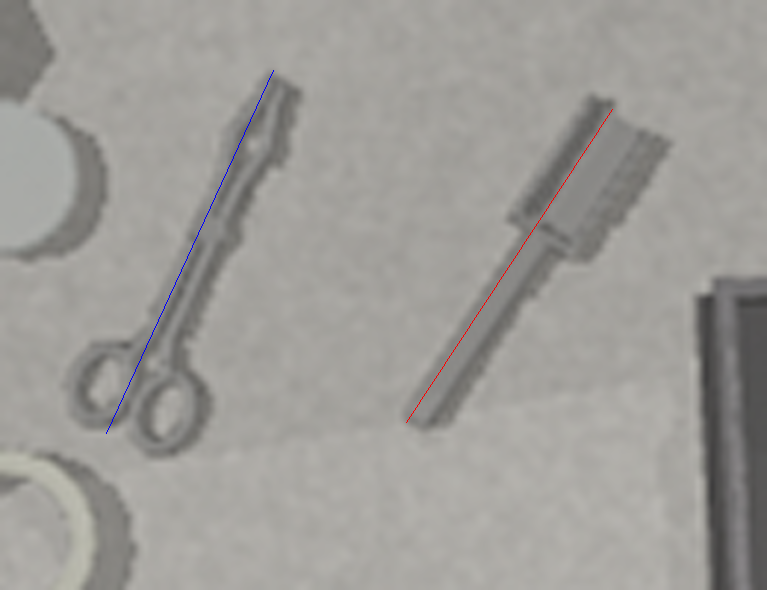

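View pics/ov_s.png

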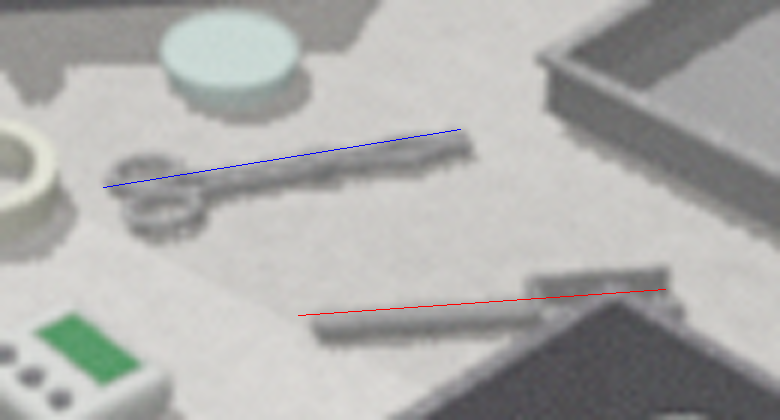

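```bash
cat > ov.py <<'E'
from dial import *
SC=(461,-167.5,-34.6); TG=(468,-40,-25.3)
def draw(pp,f,box,name):
    u0,v0,u1,v1=box;s=min(780/(u1-u0),590/(v1-v0));c=cv2.resize(f[v0:v1,u0:u1],None,fx=s,fy=s,interpolation=cv2.INTER_CUBIC)
    for (x,y,a),l,z,col in((SC,75,9,(0,0,255)),(TG,80,9,(255,0,0))):
        d=np.array([np.cos(np.radians(a)),np.sin(np.radians(a)),0])
        q=[(proj(pp,np.array([x,y,z])+k*d)[0]-[u0,v0])*s for k in(-l,l)]
        cv2.line(c,*[tuple(int(x) for x in a) for a in q],col,1)
    cv2.imwrite("pics/"+name,c)
E
python3 - <<'E'
from ov import *
p=get_image("top");f=cv2.imread("pics/top0.png")
ps=get_image("side");
draw(p,f,(300,190,430,290),"ov_t2.png"); draw(ps,ps["frame"],(290,240,420,310),"ov_s2.png")
E
```

```text
(no output)
```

View pics/ov_t2.png

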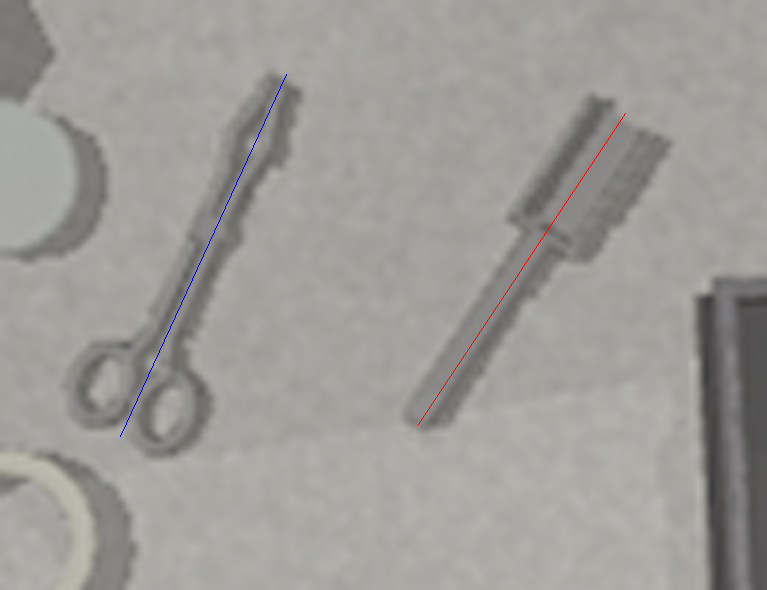

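View pics/ov_s2.png

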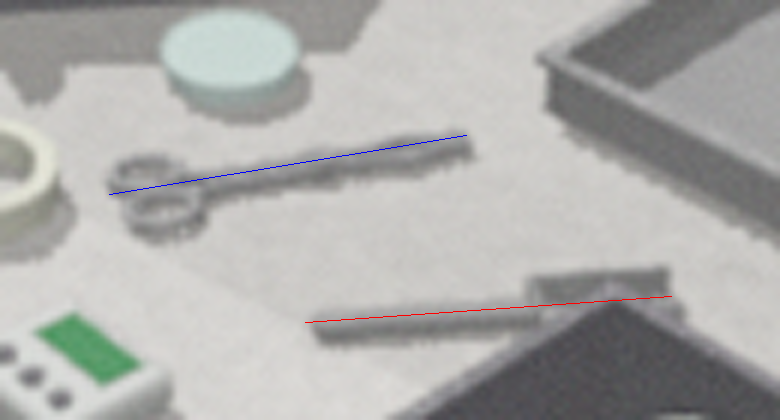

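```bash
python3 - <<'E'
from dial import *
plan([("up",[458.5,-165.3,130],down(235.4)),("grip",[458.5,-165.3,25],down(235.4))])
E
```

```text
t 29.18 pos [ 566.6 -342.4  248.7] psi 176.5 j [-0.3, 0.45, 0.1, 0.0, -1.22, 0.24] w 72.6 F [0.2 0.  0.5]
up "xyz": [11.88, 17.02, 11.86] "delta_rot": [-0.0, 0.0, -1.028] dist 239 ang 59
grip "xyz": [11.88, 17.02, 22.36] "delta_rot": [-0.0, 0.0, -1.028] dist 305 ang 59
```

apply_moves(
  steps=[
    {"hand": 0.5, "xyz": [11.9, 17, 4], "delta_rot": [0, 0, -1.028]},
    {"hand": 0.5, "xyz": [11.9, 17, 4], "delta_rot": [0, 0, -1.028]},
    {"hand": 0.5, "xyz": [11.9, 17, 4], "delta_rot": [0, 0, -1.028]},
    {"hand": 0.5, "xyz": [11.9, 17, 4], "delta_rot": [0, 0, -1.028]},
    {"hand": 0.5, "xyz": [11.9, 17, 4], "delta_rot": [0, 0, -1.028]},
    {"hand": 0.5, "xyz": [11.9, 17, 4], "delta_rot": [0, 0, -1.028]},
    {"hand": 0.5, "xyz": [11.9, 17, 4], "delta_rot": [0, 0, -1.028]},
    {"hand": 0.5, "xyz": [11.9, 17, 7], "delta_rot": [0, 0, -1.028]},
    {"hand": 0.5, "xyz": [11.9, 17, 11], "delta_rot": [0, 0, -1.028]},
    {"hand": 0.5, "xyz": [11.9, 17, 14], "delta_rot": [0, 0, -1.028]},
    {"hand": 0.5, "xyz": [11.9, 17, 16], "delta_rot": [0, 0, -1.028]},
    {"hand": 0.5, "xyz": [11.9, 17, 16], "delta_rot": [0, 0, -1.028]},
  ],
)

```text
clock: 30.18
position: [455.4, -165.2, 85.1]
ee_rot: [-0.464, 0.886, 0.002, -0.004]
contact_force: [-0.3, -1.0, -0.1]
gripper_width: 42.7
```

```bash
python3 - <<'E'
from dial import *
plan([("grip",[458.5,-165.3,25],down(235.4))])
p=get_image("side");crop(p,290,190,440,330,"s14.png")
E
```

```text
t 30.18 pos [ 455.4 -165.2   85.1] psi -124.6 j [-0.01, 0.35, -0.54, -0.0, -0.68, 0.98] w 42.7 F [-0.3 -1.  -0.1]
grip "xyz": [-0.2, -0.31, 6.01] "delta_rot": [0.007, -0.004, -0.001] dist 60 ang 0
```

View pics/s14.png

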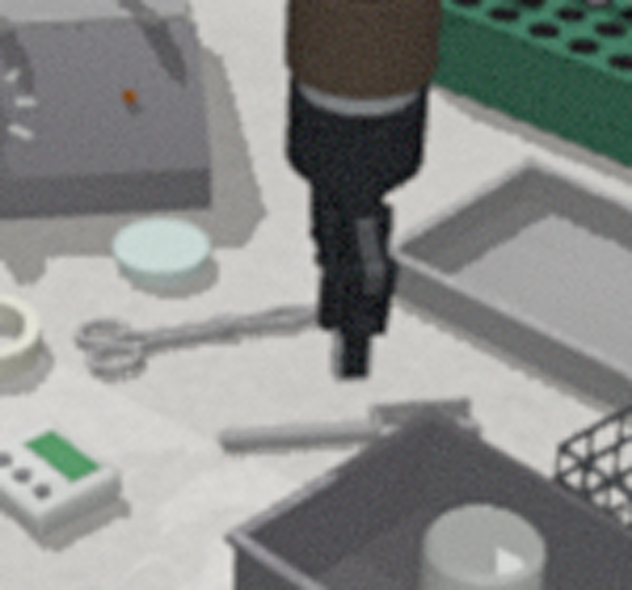

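apply_moves(
  steps=[
    {"hand": 0.5, "xyz": [-0.2, -0.2, 2], "delta_rot": [0.004, 0, 0]},
    {"hand": 0.5, "xyz": [-0.2, -0.2, 4], "delta_rot": [0.004, 0, 0]},
    {"hand": 0.5, "xyz": [-0.2, -0.2, 5.4], "delta_rot": [0.004, 0, 0]},
    {"hand": 0.5, "xyz": [-0.2, -0.2, 5.9], "delta_rot": [0.004, 0, 0]},
    {"hand": 0.5, "xyz": [-0.2, -0.2, 5.9], "delta_rot": [0.004, 0, 0]},
    {"hand": 0.5, "xyz": [-0.2, -0.2, 5.9], "delta_rot": [0.004, 0, 0]},
  ],
)

```text
clock: 30.73
position: [462.4, -165.1, 31.2]
ee_rot: [-0.465, 0.885, -0.003, 0.002]
contact_force: [0.6, -0.6, 0.6]
gripper_width: 42.6
```

```bash
python3 - <<'E'
from dial import *
plan([("grip",[458.5,-165.3,25],down(235.4))])
p=get_image("side");crop(p,290,190,440,330,"s15.png")
E
```

```text
t 30.73 pos [ 462.4 -165.1   31.2] psi -124.6 j [-0.01, 0.45, -0.58, 0.01, -0.53, 0.97] w 42.6 F [ 0.6 -0.6  0.6]
grip "xyz": [0.24, 0.31, 0.61] "delta_rot": [-0.007, 0.001, 0.001] dist 7 ang 0
```

View pics/s15.png

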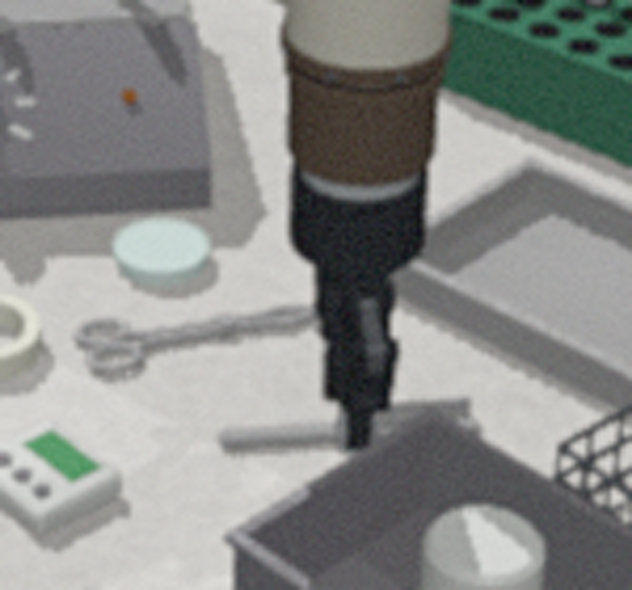

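apply_moves(
  steps=[
    {"hand": 0.5, "xyz": [0.15, 0.4, 0.3], "delta_rot": [-0.005, 0, 0]},
    {"hand": 0.5, "xyz": [0.15, 0.4, 0.5], "delta_rot": [-0.005, 0, 0]},
    {"hand": 0.5, "xyz": [0.15, 0.4, 0.5], "delta_rot": [-0.005, 0, 0]},
    {"hand": 0, "xyz": [0.15, 0.4, 0.5], "delta_rot": [-0.005, 0, 0]},
    {"hand": 0, "xyz": [0.15, 0.4, 0.5], "delta_rot": [-0.005, 0, 0]},
    {"hand": 0, "xyz": [0.15, 0.4, 0.5], "delta_rot": [-0.005, 0, 0]},
    {"hand": 0, "xyz": [0.15, 0.4, 0.5], "delta_rot": [-0.005, 0, 0]},
    {"hand": 0, "xyz": [0.15, 0.4, 0.5], "delta_rot": [-0.005, 0, 0]},
    {"hand": 0, "xyz": [0.15, 0.4, 0.5], "delta_rot": [-0.005, 0, 0]},
    {"hand": 0, "xyz": [0.15, 0.4, 0.5], "delta_rot": [-0.005, 0, 0]},
  ],
)

```text
clock: 31.62
position: [457.4, -164.0, 25.2]
ee_rot: [-0.465, 0.885, -0.0, 0.0]
contact_force: [0.0, 0.7, 5.0]
gripper_width: 9.2
```

apply_moves(
  steps=[
    {"hand": 0, "xyz": [0, 0, -1], "delta_rot": [0, 0, 0]},
    {"hand": 0, "xyz": [0, 0, -3], "delta_rot": [0, 0, 0]},
    {"hand": 0, "xyz": [0, 0, -6], "delta_rot": [0, 0, 0]},
    {"hand": 0, "xyz": [0, 0, -9], "delta_rot": [0, 0, 0]},
    {"hand": 0, "xyz": [0, 0, -12], "delta_rot": [0, 0, 0]},
    {"hand": 0, "xyz": [0, 0, -12.5], "delta_rot": [0, 0, 0]},
    {"hand": 0, "xyz": [0, 0, -12.5], "delta_rot": [0, 0, 0]},
  ],
)

```text
clock: 32.2
position: [458.0, -164.0, 151.5]
ee_rot: [-0.465, 0.885, -0.001, 0.002]
contact_force: [0.8, 0.3, -0.8]
gripper_width: 10.1
```

```bash
python3 - <<'E'
from dial import *
plan([("tray",[705.6,-156,150],down(184.3)),("trayL",[705.6,-156,32],down(184.3))])
p=get_image("side");crop(p,290,150,440,290,"s16.png")
E
```

```text
t 32.20 pos [ 458.  -164.   151.5] psi -124.6 j [-0.01, 0.26, -0.47, -0.0, -0.84, 0.98] w 10.1 F [ 0.8  0.3 -0.8]
tray "xyz": [-14.72, -19.92, 0.26] "delta_rot": [-0.002, 0.004, 0.892] dist 248 ang 51
trayL "xyz": [-14.69, -19.88, 12.06] "delta_rot": [-0.002, 0.004, 0.892] dist 275 ang 51
```

View pics/s16.png

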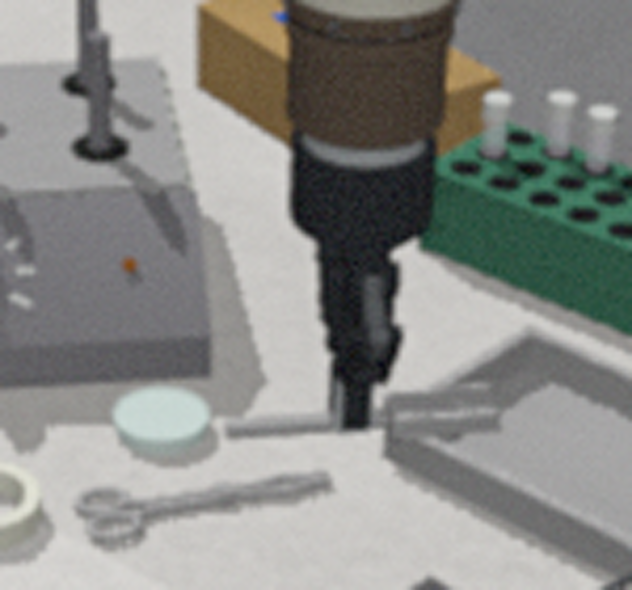

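The scoop is held level. Moving to the tray.

apply_moves(
  steps=[
    {"hand": 0, "xyz": [-1, -1.4, 0], "delta_rot": [0, 0, 0.06]},
    {"hand": 0, "xyz": [-3, -4, 0], "delta_rot": [0, 0, 0.16]},
    {"hand": 0, "xyz": [-5, -6.8, 0], "delta_rot": [0, 0, 0.27]},
    {"hand": 0, "xyz": [-7, -9.5, 0], "delta_rot": [0, 0, 0.38]},
    {"hand": 0, "xyz": [-9, -12.2, 0], "delta_rot": [0, 0, 0.49]},
    {"hand": 0, "xyz": [-11, -14.9, 0], "delta_rot": [0, 0, 0.6]},
    {"hand": 0, "xyz": [-13, -17.6, 0], "delta_rot": [0, 0, 0.71]},
    {"hand": 0, "xyz": [-14.3, -19.3, 0], "delta_rot": [0, 0, 0.81]},
    {"hand": 0, "xyz": [-14.7, -19.9, 0], "delta_rot": [0, 0, 0.89]},
    {"hand": 0, "xyz": [-14.7, -19.9, 3], "delta_rot": [0, 0, 0.89]},
    {"hand": 0, "xyz": [-14.7, -19.9, 6], "delta_rot": [0, 0, 0.89]},
    {"hand": 0, "xyz": [-14.7, -19.9, 7], "delta_rot": [0, 0, 0.89]},
  ],
)

```text
clock: 33.25
position: [699.8, -155.3, 70.8]
ee_rot: [-0.038, 0.999, 0.002, -0.007]
contact_force: [-0.4, 0.8, -1.5]
gripper_width: 9.8
```

```bash
python3 - <<'E'
from dial import *
plan([("trayL",[705.6,-156,31],down(184.3))])
p=get_image("side");crop(p,340,170,500,300,"s17.png")
E
```

```text
t 33.25 pos [ 699.8 -155.3   70.8] psi -175.7 j [0.01, 0.7, 0.07, -0.0, -0.96, 0.07] w 9.8 F [-0.4  0.8 -1.5]
trayL "xyz": [-0.63, -0.13, 3.97] "delta_rot": [0.004, -0.014, 0.0] dist 40 ang 1
```

View pics/s17.png

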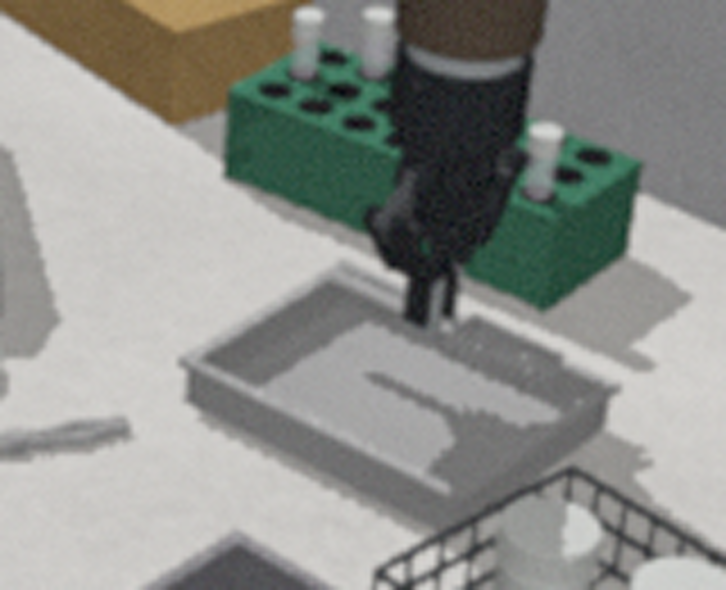

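apply_moves(
  steps=[
    {"hand": 0, "xyz": [-0.3, -0.1, 1], "delta_rot": [0, -0.008, 0]},
    {"hand": 0, "xyz": [-0.3, -0.1, 2], "delta_rot": [0, -0.008, 0]},
    {"hand": 0, "xyz": [-0.3, -0.1, 3], "delta_rot": [0, -0.008, 0]},
    {"hand": 0, "xyz": [-0.3, -0.1, 3.6], "delta_rot": [0, -0.008, 0]},
    {"hand": 0, "xyz": [-0.3, -0.1, 3.8], "delta_rot": [0, -0.008, 0]},
    {"hand": 0, "xyz": [-0.3, -0.1, 3.8], "delta_rot": [0, -0.008, 0]},
    {"hand": 0, "xyz": [-0.3, -0.1, 3.8], "delta_rot": [0, -0.008, 0]},
  ],
)

```text
clock: 33.88
position: [707.7, -156.8, 42.3]
ee_rot: [-0.039, 0.999, 0.0, 0.004]
contact_force: [0.3, 0.4, -1.9]
gripper_width: 9.9
```

apply_moves(
  steps=[
    {"hand": 0, "xyz": [0.1, 0, 0.4], "delta_rot": [0, 0.006, 0]},
    {"hand": 0, "xyz": [0.1, 0, 0.7], "delta_rot": [0, 0.006, 0]},
    {"hand": 0, "xyz": [0.1, 0, 0.9], "delta_rot": [0, 0.006, 0]},
    {"hand": 0, "xyz": [0.1, 0, 0.9], "delta_rot": [0, 0.006, 0]},
    {"hand": 0, "xyz": [0.1, 0, 0.9], "delta_rot": [0, 0.006, 0]},
  ],
)

```text
clock: 34.3
position: [706.3, -156.8, 32.5]
ee_rot: [-0.038, 0.999, 0.0, 0.001]
contact_force: [-0.1, 1.0, -1.2]
gripper_width: 9.7
```

apply_moves(
  steps=[
    {"hand": 0, "xyz": [0, 0, 0.2], "delta_rot": [0, 0, 0]},
    {"hand": 0, "xyz": [0, 0, 0.3], "delta_rot": [0, 0, 0]},
    {"hand": 0, "xyz": [0, 0, 0.3], "delta_rot": [0, 0, 0]},
    {"hand": 0, "xyz": [0, 0, 0.3], "delta_rot": [0, 0, 0]},
  ],
)

```text
clock: 34.63
position: [706.4, -156.8, 29.6]
ee_rot: [-0.038, 0.999, 0.0, 0.001]
contact_force: [-0.4, 0.1, -0.7]
gripper_width: 9.5
```

apply_moves(
  steps=[
    {"hand": 0, "xyz": [0, 0, 0.15], "delta_rot": [0, 0, 0]},
    {"hand": 0, "xyz": [0, 0, 0.15], "delta_rot": [0, 0, 0]},
    {"hand": 0.3, "xyz": [0, 0, 0.15], "delta_rot": [0, 0, 0]},
    {"hand": 0.3, "xyz": [0, 0, 0.15], "delta_rot": [0, 0, 0]},
    {"hand": 0.3, "xyz": [0, 0, 0.15], "delta_rot": [0, 0, 0]},
    {"hand": 0.3, "xyz": [0, 0, -1], "delta_rot": [0, 0, 0]},
    {"hand": 0.3, "xyz": [0, 0, -3], "delta_rot": [0, 0, 0]},
    {"hand": 0.3, "xyz": [0, 0, -6], "delta_rot": [0, 0, 0]},
    {"hand": 0.3, "xyz": [0, 0, -10], "delta_rot": [0, 0, 0]},
    {"hand": 0.3, "xyz": [0, 0, -14], "delta_rot": [0, 0, 0]},
    {"hand": 0.3, "xyz": [4, 4, -14], "delta_rot": [0, 0, 0]},
    {"hand": 0.3, "xyz": [8, 8, -14], "delta_rot": [0, 0, 0]},
  ],
)

```text
clock: 35.63
position: [645.4, -103.1, 174.0]
ee_rot: [-0.037, 0.999, 0.0, 0.006]
contact_force: [-0.5, 2.1, -1.0]
gripper_width: 25.6
```

```bash
python3 - <<'E'
from dial import *
plan([])
p=get_image("side");crop(p,290,170,480,310,"s18.png")
p=get_image("top");cv2.imwrite("pics/t18.png",p["frame"])
E
```

```text
t 35.63 pos [ 645.4 -103.1  174. ] psi -175.7 j [0.09, 0.49, -0.03, 0.0, -1.04, -0.01] w 25.6 F [-0.5  2.1 -1. ]
```

View pics/s18.png

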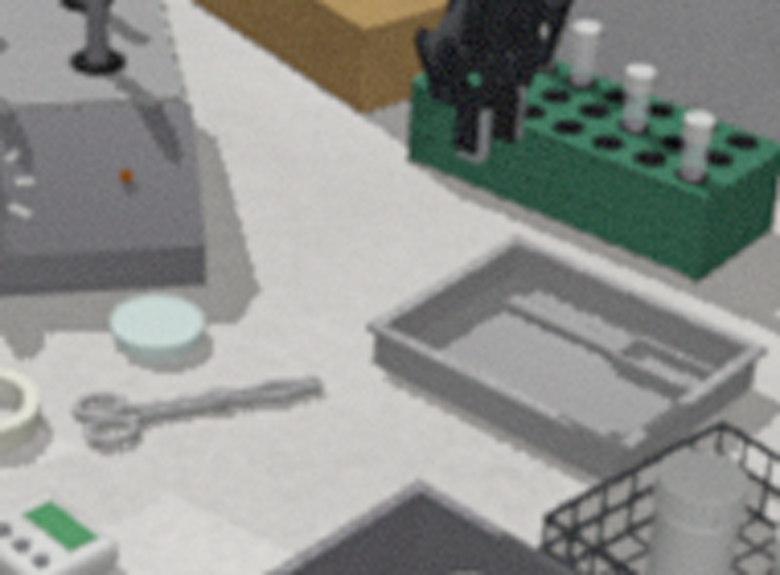

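View pics/t18.png

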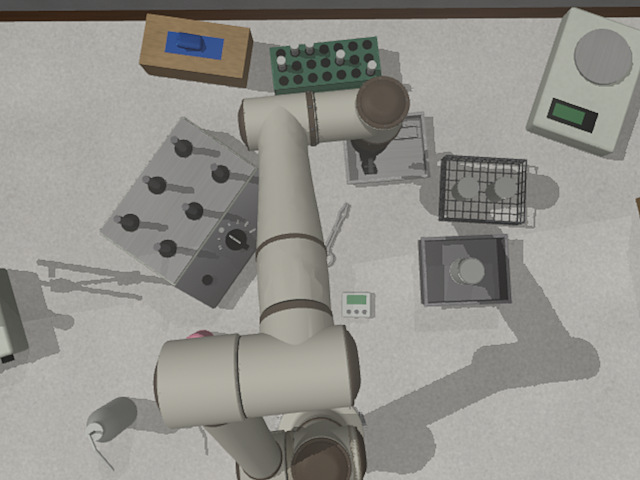

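The scoop lies in the tray. Now checking the tongs' position.

```bash
python3 - <<'E'
from ov import *
ps=get_image("side"); draw(ps,ps["frame"],(290,240,420,310),"ov_s3.png")
plan([("up",[468,-40,110],down(244.7)),("grip",[468,-40,25],down(244.7))])
E
```

```text
t 35.78 pos [ 640.3 -101.2  170.7] psi -175.5 j [0.09, 0.49, -0.04, -0.0, -1.04, -0.01] w 25.6 F [ 0.6 -0.2  1.4]
up "xyz": [16.69, 7.46, 6.07] "delta_rot": [0.0, 0.001, -1.05] dist 193 ang 60
grip "xyz": [16.69, 7.45, 14.57] "delta_rot": [0.0, 0.001, -1.05] dist 234 ang 60
```

View pics/ov_s3.png

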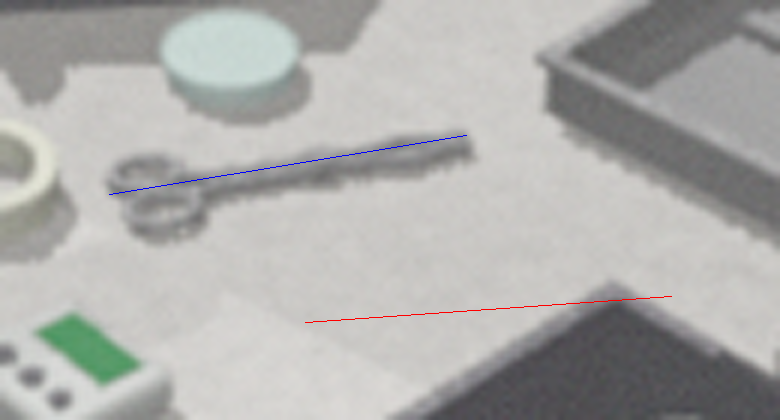

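apply_moves(
  steps=[
    {"hand": 0.5, "xyz": [16.7, 7.5, 2], "delta_rot": [0, 0, -1.05]},
    {"hand": 0.5, "xyz": [16.7, 7.5, 2], "delta_rot": [0, 0, -1.05]},
    {"hand": 0.5, "xyz": [16.7, 7.5, 2], "delta_rot": [0, 0, -1.05]},
    {"hand": 0.5, "xyz": [16.7, 7.5, 2], "delta_rot": [0, 0, -1.05]},
    {"hand": 0.5, "xyz": [16.7, 7.5, 2], "delta_rot": [0, 0, -1.05]},
    {"hand": 0.5, "xyz": [16.7, 7.5, 2], "delta_rot": [0, 0, -1.05]},
    {"hand": 0.5, "xyz": [16.7, 7.5, 2], "delta_rot": [0, 0, -1.05]},
    {"hand": 0.5, "xyz": [16.7, 7.5, 4], "delta_rot": [0, 0, -1.05]},
    {"hand": 0.5, "xyz": [16.7, 7.5, 6.5], "delta_rot": [0, 0, -1.05]},
    {"hand": 0.5, "xyz": [16.7, 7.5, 8.5], "delta_rot": [0, 0, -1.05]},
    {"hand": 0.5, "xyz": [16.7, 7.5, 9], "delta_rot": [0, 0, -1.05]},
    {"hand": 0.5, "xyz": [16.7, 7.5, 9], "delta_rot": [0, 0, -1.05]},
  ],
)

```text
clock: 36.78
position: [471.0, -40.9, 78.5]
ee_rot: [-0.534, 0.846, 0.0, -0.0]
contact_force: [0.6, -0.2, 0.6]
gripper_width: 42.6
```

```bash
python3 - <<'E'
from dial import *
plan([("grip",[468,-40,25],down(244.7))])
p=get_image("side");crop(p,290,190,440,330,"s19.png")
E
```

```text
t 36.78 pos [471.  -40.9  78.5] psi -115.5 j [0.26, 0.35, -0.58, 0.0, -0.64, 0.87] w 42.6 F [ 0.6 -0.2  0.6]
grip "xyz": [0.04, 0.31, 5.36] "delta_rot": [0.0, -0.001, -0.003] dist 54 ang 0
```

View pics/s19.png

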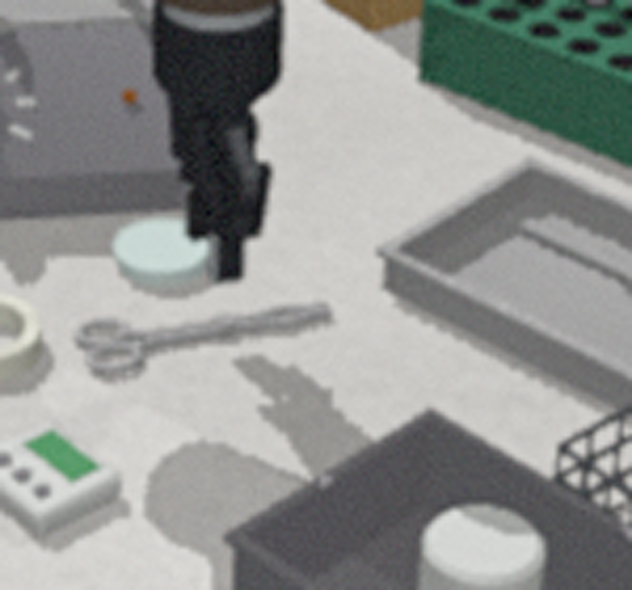

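apply_moves(
  steps=[
    {"hand": 0.5, "xyz": [0, 0.2, 2], "delta_rot": [0, 0, 0]},
    {"hand": 0.5, "xyz": [0, 0.2, 4], "delta_rot": [0, 0, 0]},
    {"hand": 0.5, "xyz": [0, 0.2, 5.2], "delta_rot": [0, 0, 0]},
    {"hand": 0.5, "xyz": [0, 0.2, 5.3], "delta_rot": [0, 0, 0]},
    {"hand": 0.5, "xyz": [0, 0.2, 5.3], "delta_rot": [0, 0, 0]},
    {"hand": 0.5, "xyz": [0, 0.2, 5.3], "delta_rot": [0, 0, 0]},
    {"hand": 0.5, "xyz": [0, 0.2, 5.3], "delta_rot": [0, 0, 0]},
  ],
)

```text
clock: 37.42
position: [470.3, -39.5, 27.7]
ee_rot: [-0.534, 0.845, -0.001, 0.002]
contact_force: [0.7, 0.1, 0.1]
gripper_width: 42.6
```

```bash
python3 - <<'E'
from dial import *
plan([("grip",[468,-40,25],down(244.7))])
p=get_image("side");crop(p,290,190,440,330,"s20.png")
E
```

```text
t 37.42 pos [470.3 -39.5  27.7] psi -115.4 j [0.26, 0.44, -0.63, 0.0, -0.5, 0.87] w 42.6 F [0.7 0.1 0.1]
grip "xyz": [0.14, 0.19, 0.27] "delta_rot": [-0.004, 0.003, -0.002] dist 4 ang 0
```

View pics/s20.png

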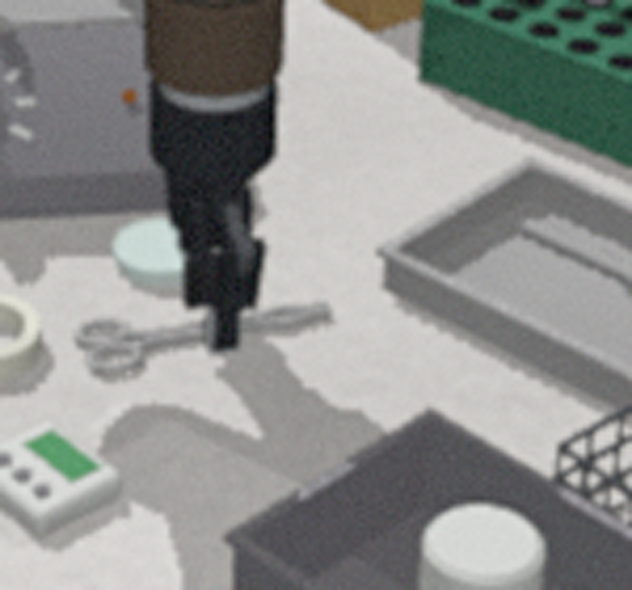

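The fingers straddle the middle of the tongs. Closing and lifting.

apply_moves(
  steps=[
    {"hand": 0, "xyz": [0.1, 0.1, 0.25], "delta_rot": [0, 0, 0]},
    {"hand": 0, "xyz": [0.1, 0.1, 0.25], "delta_rot": [0, 0, 0]},
    {"hand": 0, "xyz": [0.1, 0.1, 0.25], "delta_rot": [0, 0, 0]},
    {"hand": 0, "xyz": [0.1, 0.1, 0.25], "delta_rot": [0, 0, 0]},
    {"hand": 0, "xyz": [0.1, 0.1, 0.25], "delta_rot": [0, 0, 0]},
    {"hand": 0, "xyz": [0.1, 0.1, 0.25], "delta_rot": [0, 0, 0]},
    {"hand": 0, "xyz": [0.1, 0.1, 0.25], "delta_rot": [0, 0, 0]},
  ],
)

```text
clock: 38.05
position: [468.0, -40.1, 24.4]
ee_rot: [-0.534, 0.845, -0.0, 0.001]
contact_force: [-1.3, 1.3, 6.1]
gripper_width: 11.6
```

apply_moves(
  steps=[
    {"hand": 0, "xyz": [0, 0, -1], "delta_rot": [0, 0, 0]},
    {"hand": 0, "xyz": [0, 0, -3], "delta_rot": [0, 0, 0]},
    {"hand": 0, "xyz": [0, 0, -6], "delta_rot": [0, 0, 0]},
    {"hand": 0, "xyz": [0, 0, -9], "delta_rot": [0, 0, 0]},
    {"hand": 0, "xyz": [0, 0, -12], "delta_rot": [0, 0, 0]},
    {"hand": 0, "xyz": [0, 0, -12.5], "delta_rot": [0, 0, 0]},
    {"hand": 0, "xyz": [0, 0, -12.5], "delta_rot": [0, 0, 0]},
  ],
)

```text
clock: 38.63
position: [468.5, -40.0, 150.8]
ee_rot: [-0.534, 0.845, -0.001, 0.003]
contact_force: [0.3, 0.0, -0.3]
gripper_width: 11.7
```

```bash
python3 - <<'E'
from dial import *
plan([("tray",[634.8,-164.5,150],down(184.3)),("trayL",[634.8,-164.5,31],down(184.3))])
p=get_image("side");crop(p,270,150,440,290,"s21.png")
E
```

```text
t 38.63 pos [468.5 -40.  150.8] psi -115.4 j [0.26, 0.23, -0.51, -0.0, -0.82, 0.87] w 11.7 F [ 0.3  0.  -0.3]
tray "xyz": [4.1, -20.36, 0.16] "delta_rot": [-0.002, 0.007, 1.052] dist 208 ang 60
trayL "xyz": [4.15, -20.3, 12.06] "delta_rot": [-0.002, 0.007, 1.052] dist 240 ang 60
```

View pics/s21.png

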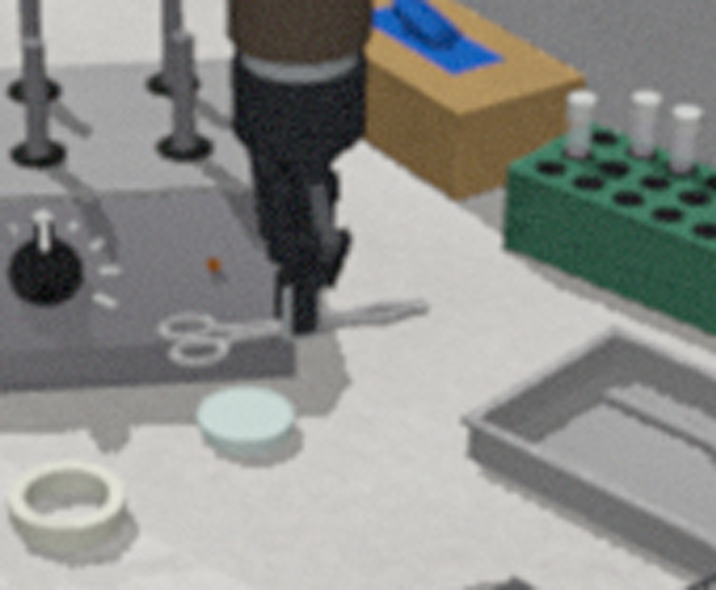

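apply_moves(
  steps=[
    {"hand": 0, "xyz": [0.3, -1.3, 0], "delta_rot": [0, 0, 0.06]},
    {"hand": 0, "xyz": [0.8, -3.8, 0], "delta_rot": [0, 0, 0.17]},
    {"hand": 0, "xyz": [1.3, -6.4, 0], "delta_rot": [0, 0, 0.28]},
    {"hand": 0, "xyz": [1.8, -9, 0], "delta_rot": [0, 0, 0.39]},
    {"hand": 0, "xyz": [2.3, -11.5, 0], "delta_rot": [0, 0, 0.5]},
    {"hand": 0, "xyz": [2.8, -14, 0], "delta_rot": [0, 0, 0.61]},
    {"hand": 0, "xyz": [3.3, -16.5, 0], "delta_rot": [0, 0, 0.72]},
    {"hand": 0, "xyz": [3.8, -18.8, 0], "delta_rot": [0, 0, 0.83]},
    {"hand": 0, "xyz": [4.1, -20.1, 0], "delta_rot": [0, 0, 0.94]},
    {"hand": 0, "xyz": [4.1, -20.3, 1], "delta_rot": [0, 0, 1.05]},
    {"hand": 0, "xyz": [4.1, -20.3, 4], "delta_rot": [0, 0, 1.05]},
    {"hand": 0, "xyz": [4.1, -20.3, 5], "delta_rot": [0, 0, 1.05]},
  ],
)

```text
clock: 39.68
position: [629.8, -164.3, 92.3]
ee_rot: [-0.037, 0.999, 0.001, -0.005]
contact_force: [-1.5, -0.2, -3.3]
gripper_width: 12.0
```

```bash
python3 - <<'E'
from dial import *
plan([("trayL",[634.8,-164.5,31],down(184.3))])
p=get_image("side");crop(p,340,170,500,300,"s22.png")
E
```

```text
t 39.68 pos [ 629.8 -164.3   92.3] psi -175.7 j [-0.01, 0.57, -0.11, -0.0, -0.9, 0.09] w 12.0 F [-1.5 -0.2 -3.3]
trayL "xyz": [-0.55, -0.08, 6.13] "delta_rot": [0.003, -0.009, -0.0] dist 62 ang 1
```

View pics/s22.png

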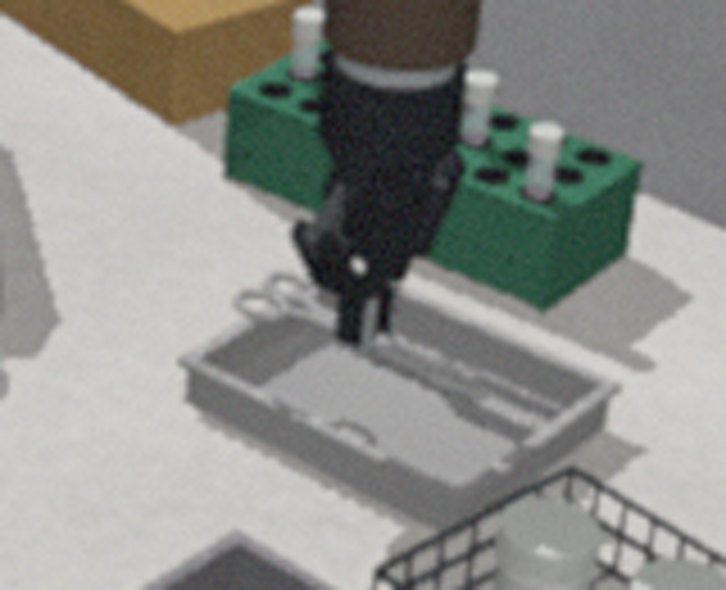

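apply_moves(
  steps=[
    {"hand": 0, "xyz": [-0.2, 0, 1.5], "delta_rot": [0, -0.004, 0]},
    {"hand": 0, "xyz": [-0.2, 0, 3], "delta_rot": [0, -0.004, 0]},
    {"hand": 0, "xyz": [-0.2, 0, 4.2], "delta_rot": [0, -0.004, 0]},
    {"hand": 0, "xyz": [-0.2, 0, 4.8], "delta_rot": [0, -0.004, 0]},
    {"hand": 0, "xyz": [-0.2, 0, 4.8], "delta_rot": [0, -0.004, 0]},
    {"hand": 0, "xyz": [-0.2, 0, 4.8], "delta_rot": [0, -0.004, 0]},
    {"hand": 0, "xyz": [-0.2, 0, 4.8], "delta_rot": [0, -0.004, 0]},
  ],
)

```text
clock: 40.32
position: [636.0, -164.3, 51.9]
ee_rot: [-0.039, 0.999, 0.0, 0.004]
contact_force: [-0.4, -0.0, -1.0]
gripper_width: 11.5
```

```bash
python3 - <<'E'
from dial import *
plan([("trayL",[634.8,-164.5,31],down(184.3))])
p=get_image("side");crop(p,340,170,500,300,"s23.png")
E
```

```text
t 40.32 pos [ 636.  -164.3   51.9] psi -175.6 j [-0.01, 0.62, -0.14, -0.0, -0.8, 0.09] w 11.5 F [-0.4 -0.  -1. ]
trayL "xyz": [0.14, -0.01, 2.09] "delta_rot": [-0.0, 0.007, 0.002] dist 21 ang 0
```

View pics/s23.png

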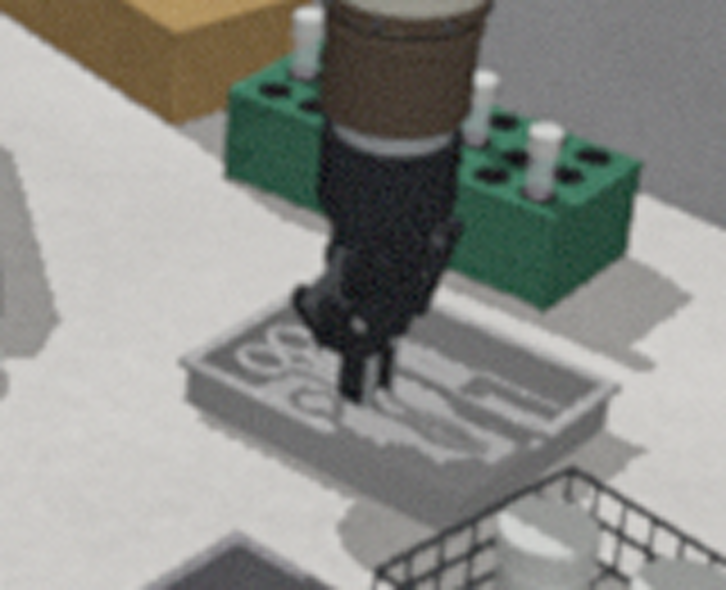

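The tongs are coming down well inside the walls; lowering the rest.

apply_moves(
  steps=[
    {"hand": 0, "xyz": [0, 0, 0.7], "delta_rot": [0, 0.004, 0]},
    {"hand": 0, "xyz": [0, 0, 1.3], "delta_rot": [0, 0.004, 0]},
    {"hand": 0, "xyz": [0, 0, 1.9], "delta_rot": [0, 0.004, 0]},
    {"hand": 0, "xyz": [0, 0, 1.9], "delta_rot": [0, 0.004, 0]},
    {"hand": 0, "xyz": [0, 0, 1.9], "delta_rot": [0, 0.004, 0]},
    {"hand": 0, "xyz": [0, 0, 1.9], "delta_rot": [0, 0.004, 0]},
  ],
)

```text
clock: 40.87
position: [635.6, -164.3, 31.9]
ee_rot: [-0.039, 0.999, 0.0, 0.001]
contact_force: [0.8, 0.3, -1.1]
gripper_width: 11.5
```

apply_moves(
  steps=[
    {"hand": 0, "xyz": [0, 0, 0.2], "delta_rot": [0, 0, 0]},
    {"hand": 0, "xyz": [0, 0, 0.35], "delta_rot": [0, 0, 0]},
    {"hand": 0, "xyz": [0, 0, 0.35], "delta_rot": [0, 0, 0]},
    {"hand": 0, "xyz": [0, 0, 0.35], "delta_rot": [0, 0, 0]},
  ],
)

```text
clock: 41.2
position: [635.5, -164.3, 28.6]
ee_rot: [-0.038, 0.999, 0.0, 0.001]
contact_force: [-1.0, 0.2, -0.7]
gripper_width: 11.6
```

Release, lift, and retreat to a clear pose for the final check.

apply_moves(
  steps=[
    {"hand": 0.3, "xyz": [0, 0, 0.05], "delta_rot": [0, 0, 0]},
    {"hand": 0.3, "xyz": [0, 0, 0.05], "delta_rot": [0, 0, 0]},
    {"hand": 0.3, "xyz": [0, 0, 0.05], "delta_rot": [0, 0, 0]},
    {"hand": 0.3, "xyz": [0, 0, 0.05], "delta_rot": [0, 0, 0]},
    {"hand": 0.3, "xyz": [0, 0, -1], "delta_rot": [0, 0, 0]},
    {"hand": 0.3, "xyz": [0, 0, -3], "delta_rot": [0, 0, 0]},
    {"hand": 0.3, "xyz": [0, 0, -6], "delta_rot": [0, 0, 0]},
    {"hand": 0.3, "xyz": [0, 0, -10], "delta_rot": [0, 0, 0]},
    {"hand": 0.3, "xyz": [0, 0, -14], "delta_rot": [0, 0, 0]},
    {"hand": 0.3, "xyz": [0, 0, -18], "delta_rot": [0, 0, 0]},
    {"hand": 0.3, "xyz": [0, 0, -22], "delta_rot": [0, 0, 0]},
    {"hand": 0.3, "xyz": [0, 0, -25], "delta_rot": [0, 0, 0]},
  ],
)

```text
clock: 42.2
position: [635.4, -164.7, 284.2]
ee_rot: [-0.039, 0.999, -0.0, 0.004]
contact_force: [0.6, -0.1, 0.1]
gripper_width: 25.3
```

apply_moves(
  steps=[
    {"hand": 0.3, "xyz": [12, 18, 0], "delta_rot": [0, 0, 0]},
    {"hand": 0.3, "xyz": [12, 18, 0], "delta_rot": [0, 0, 0]},
    {"hand": 0.3, "xyz": [12, 18, 0], "delta_rot": [0, 0, 0]},
    {"hand": 0.3, "xyz": [12, 18, 0], "delta_rot": [0, 0, 0]},
    {"hand": 0.3, "xyz": [12, 18, 0], "delta_rot": [0, 0, 0]},
    {"hand": 0.3, "xyz": [12, 18, 0], "delta_rot": [0, 0, 0]},
    {"hand": 0.3, "xyz": [18, 30, 0], "delta_rot": [0, 0, 0]},
    {"hand": 0.3, "xyz": [18, 30, 0], "delta_rot": [0, 0, 0]},
    {"hand": 0.3, "xyz": [18, 30, 0], "delta_rot": [0, 0, 0]},
    {"hand": 0.3, "xyz": [18, 30, 0], "delta_rot": [0, 0, 0]},
    {"hand": 0.3, "xyz": [18, 30, 0], "delta_rot": [0, 0, 0]},
    {"hand": 0.3, "xyz": [18, 30, 0], "delta_rot": [0, 0, 0]},
  ],
)

```text
clock: 43.2
position: [432.6, 121.2, 279.2]
ee_rot: [-0.039, 0.999, 0.0, 0.001]
contact_force: [-0.3, 0.1, -0.4]
gripper_width: 25.8
```

```bash
python3 - <<'E'
from dial import *
plan([])
ps=get_image("side");cv2.imwrite("pics/s24.png",ps["frame"]);crop(ps,340,200,560,390,"s24c.png")
p=get_image("top");crop(p,310,100,550,315,"t24.png")
for pp in(p,ps):
  for l in("jar1","beaker1","tongs_tip","tongs_end","scoop_tip","scoop_end","petri_dish"): print(l,[(r["xyz"],round(r["confidence"],2)) for r in nets.pinpoint(pp,l)[:2]])
crop(p,190,180,270,260,"t24d.png")
E
```

```text
t 43.20 pos [432.6 121.2 279.2] psi -175.5 j [0.64, 0.06, -0.36, 0.0, -1.15, -0.56] w 25.8 F [-0.3  0.1 -0.4]
jar1 [([569.0, -338.7, 1.6], 0.88), ([567.3, -422.0, 2.2], 0.62)]
beaker1 [([214.8, 274.7, -0.4], 0.68), ([377.7, -341.3, 3.9], 0.67)]
tongs_tip [([564.9, -382.3, -1.5], 0.58), ([639.7, -244.2, 8.9], 0.57)]
tongs_end [([628.5, -82.8, 9.8], 0.98), ([378.4, -331.9, -1.9], 0.4)]
scoop_tip [([713.1, -234.3, 3.9], 0.68)]
scoop_end [([702.6, -88.1, 7.4], 0.63)]
petri_dish [([499.0, 42.2, 2.4], 0.57), ([636.6, -162.4, 4.6], 0.33)]
jar1 [([567.5, -340.1, 3.1], 0.94), ([567.7, -419.8, 2.8], 0.57)]
beaker1 [([382.4, -338.1, 5.1], 0.87), ([211.9, 268.1, 4.8], 0.61)]
tongs_tip [([641.8, -244.1, 8.8], 0.69), ([701.2, -85.0, 10.5], 0.65)]
tongs_end [([630.1, -83.4, 8.0], 0.86)]
scoop_tip [([712.4, -239.4, 10.9], 0.82)]
scoop_end [([694.7, -87.7, 11.2], 0.57)]
petri_dish [([502.6, 42.0, -1.1], 0.54)]
```

View pics/t24.png

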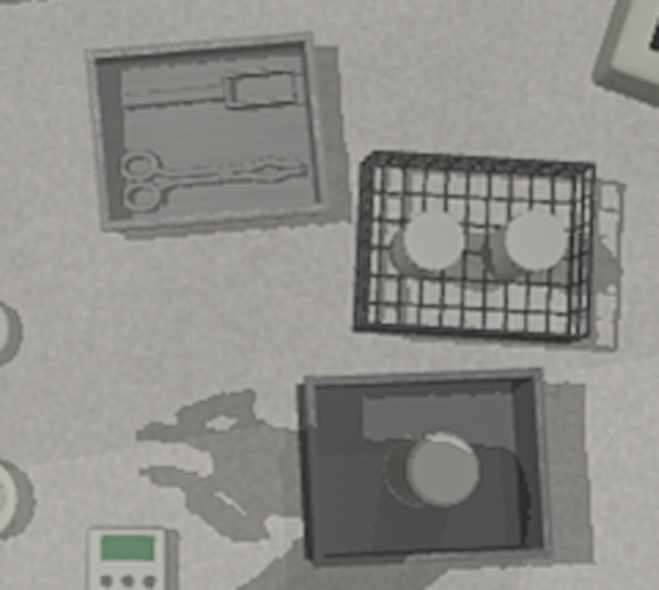

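View pics/s24.png

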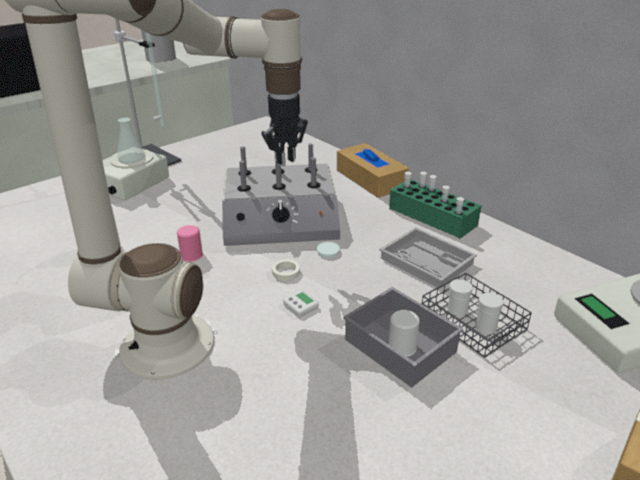

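View pics/s24c.png

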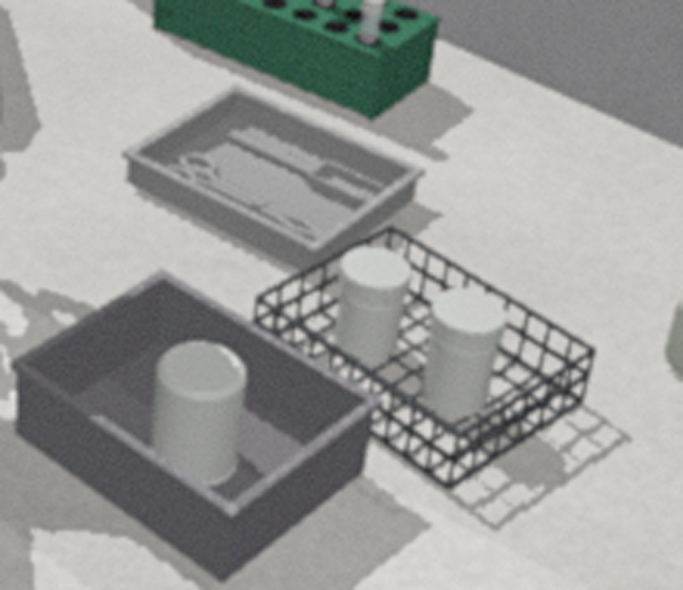

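Everything is in place: both tools are inside the tray walls, both jars are upright, the beaker is on the tub floor, and the petri dish is unmoved. Handing in.

```bash
python3 - <<'E'
from h import *
p=get_image("side");crop(p,255,190,305,230,"dial_end.png")
E
```

```text
(no output)
```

View pics/dial_end.png

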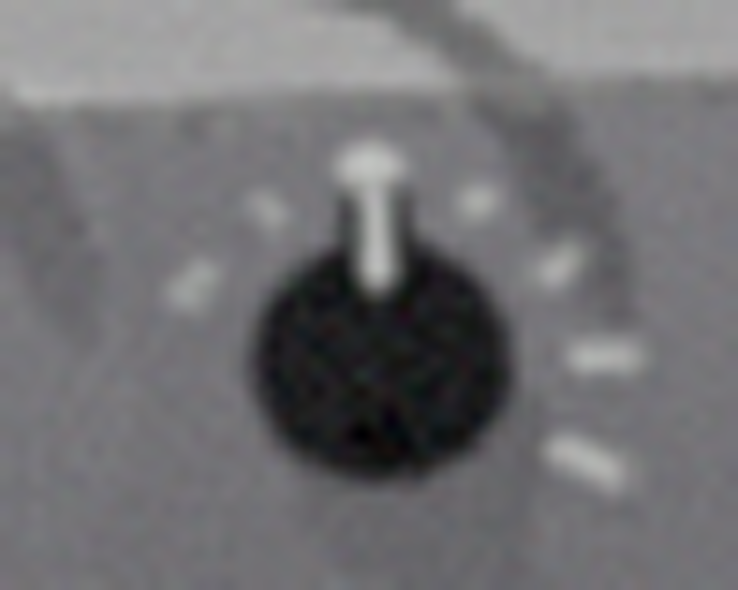

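```bash
python3 - <<'E'
from bench import workorder, telemetry
print(workorder.job_done()); print(telemetry.read_state()["clock"])
E
```

```text
the job is handed in; nothing more can be done
None
the job is handed in; nothing more can be done
```

The job is done and handed in at about 43 s of the 210 s allowed; the hand-in gives no verdict.

I turned the dial from heat 2 to OFF. Then I stood the one white beaker mouth down in the tub, put the two jars (80 mm and 70 mm) upright in the basket, and laid the scoop and tongs in the steel tray. The pink look-alike was left alone.

**Last checks:**
- **Dial:** its white line points at the round dot in the final close-up.
- **Beaker and jars:** both final camera views show them upright and well inside the walls.
- **Tools:** both ends of the scoop and tongs are inside the tray, with an estimated 10 mm or more to spare at each end.
- **Petri dish:** it is where it started, to within a few millimetres.
- **Robot:** it stood clear of everything, with near-zero force on the tool.

**Disagreements:**
- The networks placed the scoop and tongs about 5 mm off from what the pictures showed, so I corrected the grasp positions from the pictures.
- In the last top view, the network's best guess for the beaker was the pink look-alike and for the tongs' tip was a spot in the basket. Its next guess matched the real object each time.

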